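# Zero the parts scale and stack an order on it

### The arm

A 6-joint arm with a two-finger parallel gripper is mounted at the origin on the work surface. World frame = base frame: x ahead of the robot, y to its left, z up, the work surface at z = 0. Lengths are in m, angles in degrees, forces in N, time in s.
With the tool pointing down it reaches from about 0.3 to 0.75 m from the base axis. Payload 8.5 kg.
Tool frame: the origin (TCP) lies midway between the tips of the shut fingers; the grasp point (between the pads) lies 19 mm behind it; z points along the fingers, y is the line along which they close (so a half turn about z gives the same grasp; the last joint's range is limited). The gripper opens to 85 mm and grips with 20 to 120 N. Pads are 22 mm wide; open, the fingers measure 114 mm over their backs; the gripper's body (76 mm by 85 mm) begins 54 mm behind the grasp point. The pads swing forward as they close: fully open they stand 13 mm farther back than shut.
Start: joints at [59.284, 21.807, 74.336, -0, 83.858, -12.336], TCP at [0.173, 0.522, 0.192] pointing down, gripper open.
Joint ranges: [-178.18, 178.18], [-50.72, 133.34], [12.68, 142.11], [-81.47, 261.47], [9.98, 163.14], [-165.26, 165.26]. Speed limits (degrees/s): [136.94, 136.94, 180, 180, 180, 180].

### API

Orientations are given as a 3x3 rotation matrix whose columns are the frame's x, y, z axes.
In Python, from rig import monitor, optics, close_job, models gives the robot as it stands.
- The arm moves only by the tool step_arm, never from a script. Its arguments are lists of equal length, an entry for each row: "fingers": the closure, from -1 (fully open) to 1 (shut); "travel": the shift along the tool's x, y, z scaled (see below), a list of three; "twist": the turn about the tool's z scaled (see below). In form: {"fingers": [fingers, ...], "travel": [[tx, ty, tz], ...], "twist": [twist, ...]}. A call has 1 to 10 rows; each row shifts and turns the commanded pose from where the row before left it, along the tool's axes as they then stand; what a row does not reach is not made up. The controller multiplies each number of a shift by 100 mm and each number of a turn by pi rad. A row lasts 1/8 s, in which the tool goes at most 62.5 mm and 10.7 degrees, less where a joint would pass 70% of its speed; a pose out of reach is approached as far as the arm can. A call with a number of a shift or a turn outside -1 to 1 is refused whole. A call with a gripper value outside its range is refused whole. The fingers move at their own pace and stop on an object; "force" is the grip in N (left out, the last holds). Time passes only in rows, so rows that do not move let the fingers close. It gives the time, the measured TCP pose, the force, the opening and the grip force at its end, in the units of the state.
- monitor.observe(): the state, without advancing time (a new reading comes with each control period).
- optics.get_image(name): name is "side" or "top"; returns (picture, depth): 420x560x3 uint8, blue, green, red; 420x560 float32, m along the optical axis (not along the pixel's ray), 0 where there is no reading.
- optics.get_calibration(name): a dict with "vertical_fov" (degrees; the focal length in pixels is half the picture's height over the tangent of half this angle, whatever the lens; pixels are square), "cx", "cy" (the principal point, pixels), "distortion" ([k1, k2, p1, p2, k3] as OpenCV has them; the pictures are not rectified), "world_from_camera" (4x4, takes a point from camera to world coordinates). Camera axes: x right, y up, looking along -z (the intrinsics and any distortion apply to the point x, -y, -z); pixel columns grow to the right and rows downward; lengths in m; the calibration is good to about 2 mm. A picture is of the moment at which its call begins. get_calibration takes no time and is no camera call.
- close_job(): hands the job in; it is judged then, once.
Trained networks look in the newest picture that a camera, given by its name, has taken for a name from the list of things; names that differ only in an ending like _2 or _b are one class to them, and where a whole thing is asked for, a point or a joint stands for the part that bears it (a point fixed in the world has none). Each returns a list of dicts, best first, with "confidence" (0 to 1); they miss things now and then, are a little off and sometimes report something else, mostly with a low value. They report only what shows in the picture. A call takes as long as a camera call. They do not tell look-alikes from the thing itself.
- models.trace(camera, query): "mask" (420x560 bool, what is visible of it) and "point" ([column, row] in pixels, amid what is visible of it).
- models.landmark_of(camera, query): "point" ([column, row] in pixels: a listed point, or the origin of a listed thing).
The state is a dict: "time_s": time; "q": joint angles; "qvel": joint speeds; "joint_efforts": joint torques, N m; "position": TCP position; "tool_rot": TCP orientation; "ft_force": force on the tool from outside, world axes, zero at the start; "wrist_torque": the same for the moment, N m; "grip_width": finger opening in m; "gripper_force": force on a finger pad.
Only numpy, scipy, OpenCV 4.12 (cv2) and the standard library are available. Lean on these libraries where they do the work, as an engineer would, in place of code of your own. Each camera call takes 0.05 s, during which the arm holds its last target. There are 200 camera calls.

### The job

Take the wiper motor off the scale's pan and put it in the grey bin, then turn the zero knob until its pointer is on the zero mark while the pan is still empty. Then stack all the closed cartons that are there on the middle of the pan, right way up, in one straight column, each with its long side in line from console to pan: largest footprint at the bottom, each next one smaller. Leave the knob at zero and the tape roll, spray can and screwdriver where they are.

Things in the scene. Friction and masses are not known exactly. Their poses are not given: they have to be found in the camera images.
- scale: Grey bench scale, fixed. Origin on the bench under the centre of its pan; x points from its console to the pan (away from the robot at yaw 0), z up. Housing 290 x 180 mm (x from -195 to 95 mm), top at 40 mm; square steel pan 170 x 170 mm, sides along x and y, top at 52 mm; it does not give. The console with the zero knob is the part at -x.
- pan (a point): Centre of the pan's flat top, 52 mm above the bench; axes as the scale's.
- zero_knob (a joint): Zero knob, rad: its pointer's angle from the dial's zero mark, positive counter-clockwise seen from above; 0 = reads zero, pointer along the scale's +x. The zero mark is the one long thick black mark, on the pan side; the short thin ones are 30 degrees apart. Stays where left, friction 0.04 N m, range -2.7 to 2.7; starts 0.6 to 2.4.
- knob_grip (a point): On the knob's upright axis, 138 mm from the pan centre towards the scale's -x, at the height to grip (68 mm); its x axis is the pointer's direction. The knob is a black bar 44 mm long along x, 14 mm wide, top at 77 mm, with a white line on its top and a small black tip at the pointing end; white dial plate r 44 mm beneath, top at 43 mm.
- motor: Wiper motor left on the pan, 0.32 kg. Aluminium gear housing 46 x 40 x 30 mm (x -49 to -3 mm) with a black plug (to x = -59 mm) and a round steel can 36 mm in diameter along x (x -6 to 52 mm, axis 18 mm up). Origin on its underside, near its centre of mass. Grip it across y: the can or the housing.
- bin: Grey open-topped plastic bin fixed to the bench, 170 (x) x 140 (y) x 50 mm, walls and floor 5 mm; origin under its centre.
- tape_roll: Bystander: roll of tape, 96 mm across, 48 mm high.
- spray_can: Bystander: spray can 54 mm across, 130 mm tall.
- screwdriver: Bystander: screwdriver lying on the bench.
- carton1: Closed cardboard carton 110 x 69 x 40 mm (length x, width y, height z), number 1 in order of size (1 largest). Origin at the centre of its underside; brown tape runs lengthwise along its top, small paper label in one corner of the top. 0.1 to 0.4 kg. May be absent.
- carton2: Closed cardboard carton 99 x 65 x 36 mm (length x, width y, height z), number 2 in order of size (1 largest). Origin at the centre of its underside; brown tape runs lengthwise along its top, small paper label in one corner of the top. 0.1 to 0.4 kg. May be absent.
- carton3: Closed cardboard carton 88 x 60 x 42 mm (length x, width y, height z), number 3 in order of size (1 largest). Origin at the centre of its underside; brown tape runs lengthwise along its top, small paper label in one corner of the top. 0.1 to 0.4 kg. May be absent.
- carton4: Closed cardboard carton 77 x 55 x 35 mm (length x, width y, height z), number 4 in order of size (1 largest). Origin at the centre of its underside; brown tape runs lengthwise along its top, small paper label in one corner of the top. 0.1 to 0.4 kg. May be absent.
- carton5: Closed cardboard carton 66 x 50 x 38 mm (length x, width y, height z), number 5 in order of size (1 largest). Origin at the centre of its underside; brown tape runs lengthwise along its top, small paper label in one corner of the top. 0.1 to 0.4 kg. May be absent.
- carton6: Closed cardboard carton 55 x 45 x 34 mm (length x, width y, height z), number 6 in order of size (1 largest). Origin at the centre of its underside; brown tape runs lengthwise along its top, small paper label in one corner of the top. 0.1 to 0.4 kg. May be absent.
Things that resemble listed ones, but are neither listed nor needed, are in the scene too. Leave any green look-alike of the carton1 alone.

How it is judged:
By the outcome, as a careful person would: the job done as asked, in the order asked, and still so for the second after the job is handed in, with the robot touching nothing.
Of carton1, carton2, carton3, carton4, carton5, carton6 only 4 to 6 are there at a start; the rules pass over those that are not, and their reading is None.
At some moment in a run one of motor, carton5, carton6 may be knocked a few centimetres aside while the robot is not near it.
Once in a run the grip may slacken for a moment while it holds something.
It also fails if it takes over 210 s, if anything falls off the work surface, if the arm or the gripper's body presses on something with over 40 N, if the wrist force passes 120 N, or if a joint passes its speed limit or range.

## Working session

There is one attempt and no reset: what is moved stays moved. The work goes in short steps, Python scripts to look and compute and a tool call to move; the robot and the scene stay as the last step left them, time stands still between calls to the robot, and variables do not carry over. Pictures are saved under pics/ and viewed, at most 14 in all, crops included, and the job is handed in when it is done.

Besides the shell and the picture viewer there is one more tool, called after "Emit:" as name(argument=value, ...) on one line, values as JSON. step_arm: Moves the arm, as the interface text tells. Its arguments: {"type":"object","properties":{"fingers":{"type":"array","items":{"type":"number"}},"travel":{"type":"array","items":{"type":"array","items":{"type":"number"}}},"twist":{"type":"array","items":{"type":"number"}},"force":{"type":"number"}},"required":["fingers","travel","twist"]}

```bash
mkdir -p pics; ls; cat > h.py <<'E'
import numpy as np, cv2
from rig import monitor, optics, models
def cal(n):
    c=optics.get_calibration(n); f=210/np.tan(np.radians(c["vertical_fov"])/2)
    return np.array([[f,0,c["cx"]],[0,f,c["cy"]],[0,0,1]]),np.array(c["distortion"],float),np.array(c["world_from_camera"])
def cloud(n,uv,d):
    "world points of pixels uv (N,2) with depth d (N)"
    K,D,T=cal(n); p=cv2.undistortPoints(np.array(uv,float).reshape(-1,1,2),K,D).reshape(-1,2)
    d=np.asarray(d,float); P=np.c_[p[:,0]*d,-p[:,1]*d,-d]
    return P@T[:3,:3].T+T[:3,3]
def onplane(n,uv,z):
    K,D,T=cal(n); a=cloud(n,uv,np.ones(len(uv))); o=T[:3,3]; r=a-o
    return o+r*((z-o[2])/r[:,2])[:,None]
def full(n,dep):
    v,u=np.mgrid[:420,:560]; P=cloud(n,np.c_[u.ravel(),v.ravel()],dep.ravel()).reshape(420,560,3)
    P[dep==0]=np.nan; return P
E
python3 - <<'E'
from h import *
s=monitor.observe();print(s)
for n in("top","side"):
    im,d=optics.get_image(n);cv2.imwrite(f"pics/{n}0.png",im);np.save(f"{n}0.npy",d);K,D,T=cal(n);print(n,K[0,0],D,T.round(3).tolist())
    for q in["scale","motor","bin","zero_knob","knob_grip","pan","tape_roll","spray_can","screwdriver"]+[f"carton{i}" for i in range(1,7)]:
        for nm,r in (("tr",models.trace(n,q)),) :
            for o in r:
                if o["confidence"]<.3: continue
                m=o["mask"]&(d>0);v,u=np.nonzero(m)
                if len(u)==0: continue
                P=cloud(n,np.c_[u,v],d[m]);zt=np.percentile(P[:,2],90);t=P[P[:,2]>zt-.008]
                rc=cv2.minAreaRect((t[:,:2]*1000).astype(np.float32))
                print(n,q,round(o["confidence"],2),[int(x) for x in o["point"]],"ztop",round(zt,3),"rect",np.round(rc[0]),np.round(rc[1]),round(rc[2],1))
E
```

```text
pics
{'time_s': 0.0, 'q': array([ 5.92837864e+01,  2.18428354e+01,  7.43837997e+01,  1.71153007e-03,
        8.38595143e+01, -1.23347939e+01]), 'qvel': array([-0.01878347, -0.02576773,  0.02020708,  0.00644312,  0.04126132,
       -0.0529193 ]), 'joint_efforts': array([ 2.16464246e-04, -4.48463881e+01, -2.31275207e+01, -1.48988752e-04,
        4.79770184e-03, -1.45469591e-05]), 'position': array([0.17324157, 0.52163888, 0.19090015]), 'tool_rot': array([[-9.48977169e-01,  3.15343786e-01, -7.93547062e-04],
       [ 3.15344590e-01,  9.48976374e-01, -1.27747793e-03],
       [ 3.50212687e-04, -1.46253816e-03, -9.99998869e-01]]), 'ft_force': array([-0.79276479, -0.666667  , -0.07105784]), 'wrist_torque': array([-0.03029443, -0.0071576 , -0.05867132]), 'gripper_force': 0.0, 'grip_width': 0.0849728217641664}
top 415.21701056689795 [0.00075116 0.         0.         0.         0.        ] [[-0.01, 0.982, -0.19, 0.389], [-1.0, -0.008, 0.014, 0.088], [0.012, 0.19, 0.982, 1.321], [0.0, 0.0, 0.0, 1.0]]
top scale 0.62 [302, 233] ztop 0.055 rect [569.   9.] [265. 170.] 9.9
top motor 0.97 [288, 207] 
[... 4596 characters left out ...]
, 325] ztop 0.041 rect [599. 376.] [ 72. 111.] 85.2
side carton4 0.57 [270, 262] ztop 0.043 rect [618. 208.] [88. 64.] 0.6
side carton5 0.83 [342, 273] ztop 0.035 rect [458. 212.] [46. 56.] 72.6
side carton5 0.7 [211, 400] ztop 0.04 rect [650. 536.] [ 69. 111.] 89.3
side carton5 0.68 [267, 325] ztop 0.041 rect [599. 376.] [ 72. 111.] 85.2
side carton5 0.57 [270, 262] ztop 0.043 rect [618. 208.] [88. 64.] 0.6
side carton6 0.83 [342, 273] ztop 0.035 rect [458. 212.] [46. 56.] 72.6
side carton6 0.7 [211, 400] ztop 0.04 rect [650. 536.] [ 69. 111.] 89.3
side carton6 0.68 [267, 325] ztop 0.041 rect [599. 376.] [ 72. 111.] 85.2
side carton6 0.57 [270, 262] ztop 0.043 rect [618. 208.] [88. 64.] 0.6
```

View pics/top0.png

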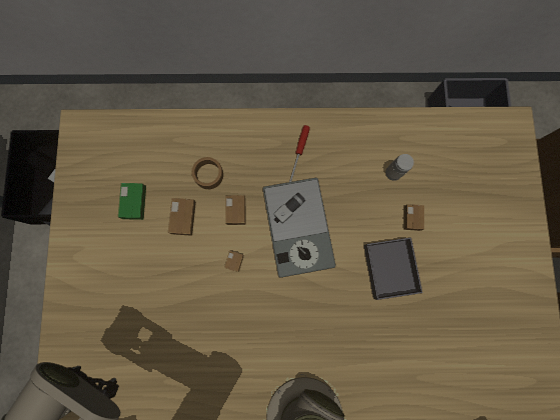

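View pics/side0.png

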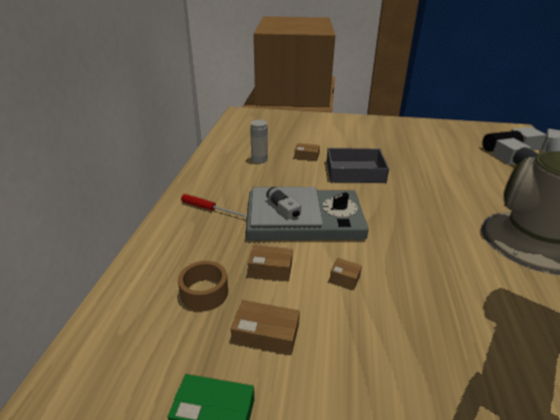

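The top view shows the motor on the pan (288,207) and the knob (304,253). The brown cartons are 1 (180,216), 3 (235,209), 6 (234,261) and 4 (414,216). The green look-alike is at (132,200) and the bin at (393,267).

```bash
cat >> h.py <<'E'
def ang(P):
    w,V=np.linalg.eigh(np.cov(P[:,:2].T)); a=V[:,1]; return np.degrees(np.arctan2(a[1],a[0]))
def rect(P):
    "centre mm, long, short, yaw of long side"
    (c,s,a)=cv2.minAreaRect((P[:,:2]*1000).astype(np.float32))
    if s[0]<s[1]: s=s[::-1]; a+=90
    return np.round(c,1),np.round(s,1),round((a+90)%180-90,1)
E
python3 - <<'E'
from h import *
for n in("top","side"):
    d=np.load(f"{n}0.npy"); P=full(n,d); b=0.003 if n=="top" else 0.001
    R=P[160:300,200:400].reshape(-1,3); R=R[~np.isnan(R[:,0])]
    R=R[(abs(R[:,0]-.6)<.2)&(abs(R[:,1])<.15)]
    print(n,"bench z",np.nanmedian(P[280:300,300:340,2]))
    pan=R[(R[:,2]>.048+b)&(R[:,2]<.056+b)&(R[:,0]>.5)]; print("pan",rect(pan),np.median(pan[:,2]))
    h=R[(R[:,2]>.034)&(R[:,2]<.058+b)]; print("scale",rect(h))
    k=R[(R[:,2]>.06+b)&(R[:,0]<.53)&(R[:,0]>.44)]; print("knob",rect(k),ang(k),k[:,2].max())
    m=R[(R[:,2]>.062+b)&(R[:,0]>.53)]; print("motor",rect(m),ang(m),m[:,2].max(),len(m))
im=cv2.imread("pics/top0.png")[170:290,250:350]; im2=cv2.imread("pics/side0.png")[170:250,240:380]
a=cv2.resize(im,(500,600),interpolation=cv2.INTER_CUBIC);b=cv2.resize(im2,(300,171),interpolation=cv2.INTER_CUBIC)
o=np.zeros((600,800,3),np.uint8);o[:,:500]=a;o[:171,500:]=b;cv2.imwrite("pics/c1.png",cv2.convertScaleAbs(o,alpha=1.6))
E
```

```text
top bench z 0.0003292727623385172
pan (array([615.2,  17. ]), array([169.6, 169.2]), 9.6) 0.05333817397653351
scale (array([566.1,   8.3]), array([289.7, 179.9]), 9.7)
knob (array([478.9,  -5.9]), array([42. , 13.1]), 44.7) -135.74375223843265 0.0821864843111173
motor (array([614.8,  39.4]), array([110.5,  39.9]), -49.3) 132.10551857656276 0.09489621999396292 432
side bench z -9.829973996400287e-06
pan (array([612.2,  20.8]), array([171. , 169.6]), -80.4) 0.05184117254604542
scale (array([563.2,  12.6]), array([288.9, 177.8]), 9.8)
knob (array([476.6,  -4.1]), array([44.9, 14.8]), 44.5) -138.0351234976206 0.07899240030647958
motor (array([613.8,  41.5]), array([112.6,  39.4]), -48.6) 136.53550206902662 0.09020241253725736 560
```

View pics/c1.png

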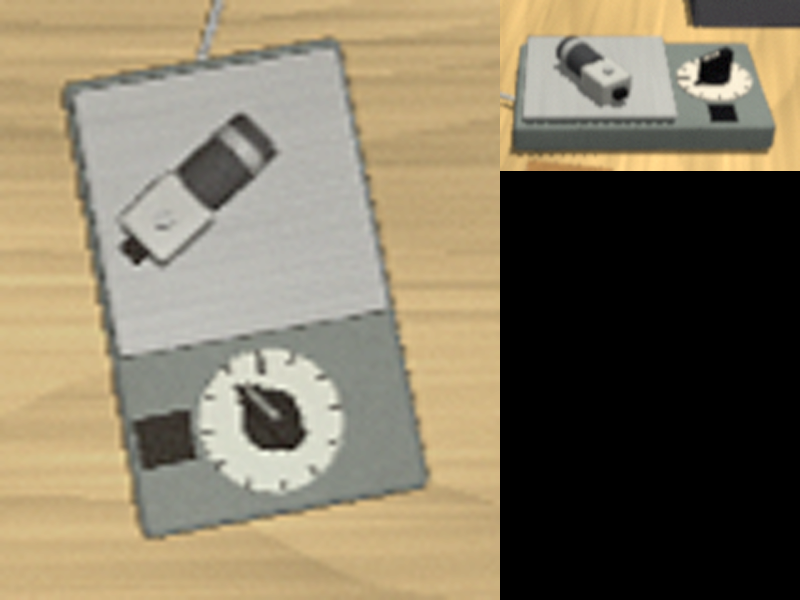

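The pointer aims up-left, about 35° counter-clockwise of the zero mark, and the motor's can end points toward (+x,-y). I'll go to the motor first.

```bash
cat > plan.py <<'E'
import sys; from h import *
# plan.py x y z yaw_y : mm, deg -> twist total, travel total in units after the turn
x,y,z,a=map(float,sys.argv[1:5]); s=monitor.observe(); R=s["tool_rot"]; p=s["position"]*1000
c=np.degrees(np.arctan2(R[1,1],R[0,1])); d=(a-c+180)%360-180
w=np.radians(c+d); ex=np.array([-np.sin(-w+np.pi)*0-np.sin(w),np.cos(w)]); ey=np.array([np.cos(w),np.sin(w)])
v=np.array([x,y])-p[:2]
for nm,dd in(("short",d),("long",d-360*np.sign(d))):
    q6=s["q"][5]-dd
    print(nm,"twist",round(-dd/180,4),"rows>=",int(np.ceil(abs(dd)/10)),"each",round(-dd/180/np.ceil(max(abs(dd),1)/10),4),"q6~",round(q6-s["q"][0]+np.degrees(np.arctan2(y,x))))
n=int(np.ceil(max(np.linalg.norm(v),abs(p[2]-z))/45)); t=np.array([v@ex,v@ey,p[2]-z])/100
print("travel",t.round(3),"rows",n,"each",(t/n).round(3),"z now",p[2].round(1),"yaw",round(c,1),"t",s["time_s"],"grip",round(s["grip_width"]*1000,1))
E
python3 plan.py 606.7 49.3 120 41
```

```text
short twist 0.1701 rows>= 4 each 0.0425 q6~ -36
long twist -1.8299 rows>= 33 each -0.0555 q6~ -396
travel [-6.41   0.169  0.715] rows 15 each [-0.427  0.011  0.048] z now 191.5 yaw 71.6 t 1.6 grip 85.4
```

Emit:
step_arm(fingers=[-1,-1,-1,-1,-1,-1,-1,-1,-1,-1], travel=[[0,0,0],[0,0,0],[0,0,0],[0,0,0],[-0.45,0.01,0],[-0.45,0.01,0],[-0.45,0.01,0],[-0.45,0.01,0],[-0.45,0.01,0],[-0.45,0.01,0]], twist=[0.0425,0.0425,0.0425,0.0425,0,0,0,0,0,0])

```text
time_s: 2.85
position: [0.356, 0.321, 0.1917]
tool_rot: [[-0.656, 0.754, 0.0], [0.754, 0.656, 0.0], [-0.0, 0.0, -1.0]]
ft_force: [0.9, 0.5, -0.4]
grip_width: 0.0854
gripper_force: 0.0
```

Emit:
step_arm(fingers=[-1,-1,-1,-1,-1,-1,-1,-1,-1,-1], travel=[[-0.45,0.01,0],[-0.45,0.01,0],[-0.45,0.01,0],[-0.45,0.01,0],[-0.45,0.01,0],[-0.45,0.01,0],[-0.45,0.01,0],[-0.45,0.01,0],[-0.1,0,0],[0,0,0]], twist=[0,0,0,0,0,0,0,0,0,0])

```text
time_s: 4.1
position: [0.6039, 0.0483, 0.1912]
tool_rot: [[-0.656, 0.755, -0.001], [0.755, 0.656, 0.0], [0.001, -0.0, -1.0]]
ft_force: [-1.3, -0.8, -0.4]
grip_width: 0.0853
gripper_force: 0.0
```

```bash
python3 plan.py 606.7 49.3 55 41; python3 - <<'E'
from h import *
for n in("top","side"):
    im,d=optics.get_image(n);np.save(f"{n}1.npy",d); d0=np.load(f"{n}0.npy")
    for q in["motor","carton1"]:
            for o in models.trace(n,q):
                if o["confidence"]<.3: continue
                m=o["mask"]&(d>0);v,u=np.nonzero(m)
                if len(u)<5: continue
                P=cloud(n,np.c_[u,v],d[m]);zt=np.percentile(P[:,2],90);t=P[P[:,2]>zt-.008]
                print(n,q,round(o["confidence"],2),o["point"],round(zt,3),rect(t))
    if n=="top": cv2.imwrite("pics/t1.png",im)
E
```

```text
short twist -0.0001 rows>= 1 each -0.0001 q6~ -36
long twist 1.9999 rows>= 36 each 0.0556 q6~ 324
travel [-0.011  0.028  1.362] rows 4 each [-0.003  0.007  0.341] z now 191.2 yaw 41.0 t 4.1 grip 85.3
top motor 0.57 [283.3, 209.8] 0.087 (array([575.6,  71. ]), array([103.8,  47.1]), -28.6)
top carton1 0.88 [131.5, 202.0] 0.043 (array([652.5, 533.4]), array([110.3,  70.9]), -0.7)
top carton1 0.78 [181.7, 219.2] 0.043 (array([601.3, 375.3]), array([111.2,  70.1]), -4.8)
top carton1 0.69 [231.1, 209.5] 0.046 (array([621.5, 206.1]), array([86.6, 60. ]), 0.5)
top carton1 0.67 [235.4, 262.5] 0.037 (array([460.1, 209.7]), array([54.4, 45.1]), -15.9)
side motor 0.62 [285.1, 200.0] 0.087 (array([617.2,  41.4]), array([97.2, 37.2]), -44.9)
side carton1 0.97 [306.9, 148.5] 0.036 (array([ 590.6, -358.3]), array([77.8, 60.8]), -5.0)
side carton1 0.97 [344.3, 273.0] 0.035 (array([458.2, 212. ]), array([55.7, 46.3]), -16.3)
side carton1 0.83 [265.1, 325.3] 0.041 (array([598.6, 376.5]), array([110.3,  72.2]), -4.4)
side carton1 0.75 [269.5, 258.1] 0.043 (array([618.7, 206.5]), array([89.2, 64.3]), 0.4)
side carton1 0.65 [212.1, 402.1] 0.041 (array([649.6, 536. ]), array([110.4,  69.3]), -1.3)
```

Emit:
step_arm(fingers=[-1,-1,-1,-1,-1,-1,-1], travel=[[-0.01,0.03,0],[0,0,0.3],[0,0,0.3],[0,0,0.3],[0,0,0.3],[0,0,0.15],[0,0,0]], twist=[0,0,0,0,0,0,0])

```text
time_s: 5.28
position: [0.6068, 0.0496, 0.0561]
tool_rot: [[-0.656, 0.754, -0.001], [0.754, 0.656, 0.0], [0.001, -0.001, -1.0]]
ft_force: [0.0, 0.8, 1.4]
grip_width: 0.0854
gripper_force: 0.0
```

Emit:
step_arm(fingers=[1,1,1,1,1,1,1,1,1,1], travel=[[0,0,0],[0,0,0],[0,0,0],[0,0,0],[0,0,0],[0,0,0],[0,0,0],[0,0,-0.1],[0,0,-0.2],[0,0,0]], twist=[0,0,0,0,0,0,0,0,0,0], force=50)

```text
time_s: 6.52
position: [0.6079, 0.0494, 0.0883]
tool_rot: [[-0.656, 0.754, 0.004], [0.754, 0.656, -0.0], [-0.003, 0.003, -1.0]]
ft_force: [-0.6, -0.1, 0.4]
grip_width: 0.0
gripper_force: 0.0
```

```bash
python3 plan.py 425 -265 150 98;python3 plan.py 425 -265 150 -82
```

```text
short twist -0.3166 rows>= 6 each -0.0528 q6~ -130
long twist 1.6834 rows>= 31 each 0.0543 q6~ 230
travel [ 2.249 -2.859 -0.617] rows 9 each [ 0.25  -0.318 -0.069] z now 88.3 yaw 41.0 t 6.525 grip 0.0
short twist 0.6834 rows>= 13 each 0.0526 q6~ 50
long twist -1.3166 rows>= 24 each -0.0549 q6~ -310
travel [-2.249  2.859 -0.617] rows 9 each [-0.25   0.318 -0.069] z now 88.3 yaw 41.0 t 6.525 grip 0.0
```

The grip closed on nothing, so I'll rise and look.

Emit:
step_arm(fingers=[-1,-1,-1,-1,-1,-1,-1,-1], travel=[[0,0,-0.4],[0,0,-0.4],[0,0,-0.4],[0.4,0,0],[0.4,0,0],[0.4,0,0],[0.4,0,0],[0,0,0]], twist=[0,0,0,0,0,0,0,0])

```text
time_s: 7.52
position: [0.5004, 0.1718, 0.2065]
tool_rot: [[-0.659, 0.753, -0.0], [0.753, 0.659, 0.0], [0.0, -0.0, -1.0]]
ft_force: [-0.2, -0.2, -0.8]
grip_width: 0.0855
gripper_force: 0.0
```

```bash
cat > motor.py <<'E'
import sys; from h import *
tag=sys.argv[1]
ims=[]
for n in("top","side"):
    im,d=optics.get_image(n);ims.append(im)
    for o in models.trace(n,"motor"):
        if o["confidence"]<.3: continue
        m=o["mask"]&(d>0);v,u=np.nonzero(m)
        P=cloud(n,np.c_[u,v],d[m]);t=P[P[:,2]>.063]
        if len(t)>5: print(n,round(o["confidence"],2),np.round(o["point"]),P[:,2].max().round(3),rect(t),ang(t).round(1),"all",rect(P))
o=np.hstack([cv2.resize(ims[0][140:300,240:370],(400,492)),cv2.resize(ims[1][140:300,240:370],(400,492))])
cv2.imwrite(f"pics/{tag}.png",cv2.convertScaleAbs(o,alpha=1.5))
E
python3 motor.py m2
```

```text
top 0.89 [290. 206.] 0.095 (array([614.5,  39.3]), array([110.5,  37.9]), -46.8) 133.1 all (array([616.8,  36.9]), array([117.3,  37.9]), -46.8)
side 0.91 [286. 202.] 0.09 (array([614.1,  42.6]), array([112.3,  37.3]), -49.7) 135.8 all (array([617.9,  37.8]), array([120.6,  60.1]), -65.7)
```

View pics/m2.png

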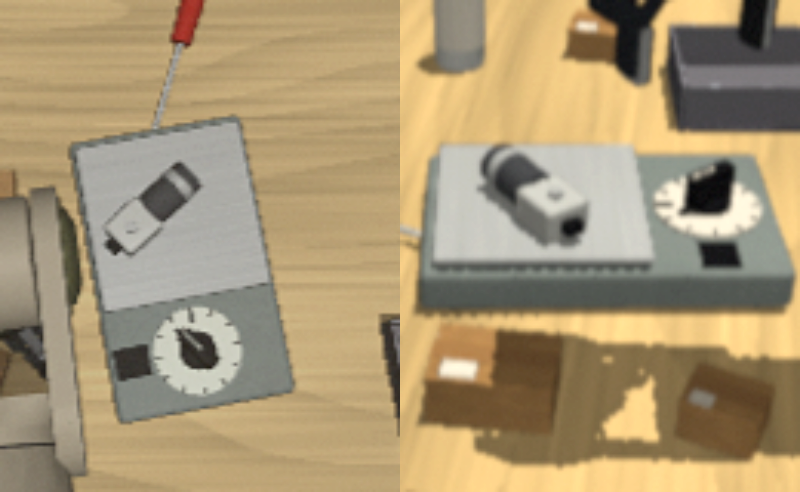

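The motor is where it was, so the grip must have slipped off. I'll try again slightly lower and check the grip before lifting.

```bash
python3 plan.py 606.5 50 150 42
```

```text
short twist -0.0057 rows>= 1 each -0.0057 q6~ -37
long twist 1.9943 rows>= 36 each 0.0554 q6~ 323
travel [-1.584 -0.027  0.562] rows 4 each [-0.396 -0.007  0.14 ] z now 206.2 yaw 41.0 t 7.725 grip 85.4
```

Emit:
step_arm(fingers=[-1,-1,-1,-1,-1,-1,-1,-1,-1], travel=[[-0.4,-0.01,0],[-0.4,-0.01,0],[-0.4,-0.01,0],[-0.38,0,0],[0,0,0.4],[0,0,0.4],[0,0,0.4],[0,0,0.34],[0,0,0]], twist=[-0.006,0,0,0,0,0,0,0,0])

```text
time_s: 8.85
position: [0.604, 0.0497, 0.0501]
tool_rot: [[-0.669, 0.743, -0.005], [0.743, 0.669, 0.001], [0.004, -0.004, -1.0]]
ft_force: [0.3, 0.1, 0.3]
grip_width: 0.0853
gripper_force: 0.0
```

Emit:
step_arm(fingers=[1,1,1,1], travel=[[0,0,0],[0,0,0],[0,0,0],[0,0,0]], twist=[0,0,0,0], force=60)

```text
time_s: 9.35
position: [0.6052, 0.0505, 0.053]
tool_rot: [[-0.67, 0.742, 0.001], [0.742, 0.67, -0.0], [-0.001, 0.001, -1.0]]
ft_force: [-0.3, 0.3, 0.1]
grip_width: 0.0122
gripper_force: 0.0
```

```bash
python3 motor.py m3; python3 -c "
from h import *;print(monitor.observe()['position'])
for n in ('top','side'):
  K,D,T=cal(n);p=np.linalg.inv(T)@np.r_[monitor.observe()['position'],1];print(cv2.projectPoints(np.array([[p[0],-p[1],-p[2]]]),np.zeros(3),np.zeros(3),K,D)[0])"
```

```text
side 0.6 [285. 201.] 0.091 (array([614.2,  43. ]), array([110.1,  39.3]), -46.4) 137.8 all (array([614.2,  43. ]), array([110.1,  39.3]), -46.4)
[0.60507222 0.05044689 0.05259531]
[[[284.39560885 212.77634025]]]
[[[286.34680387 210.34531188]]]
```

View pics/m3.png

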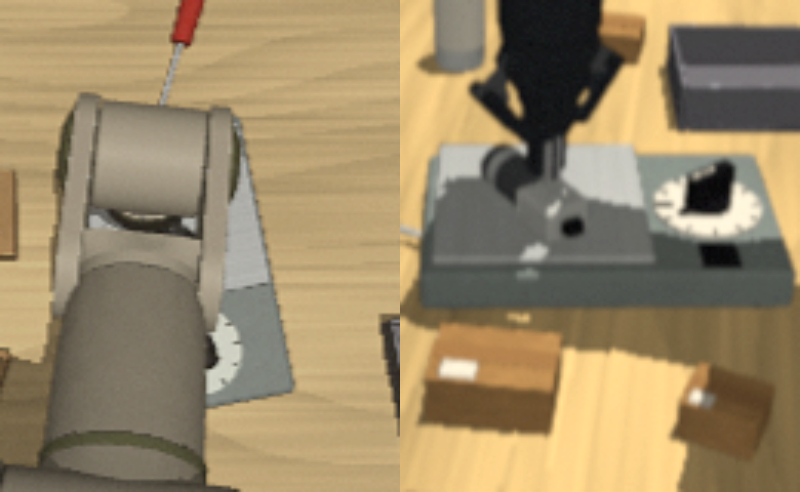

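```bash
python3 - <<'E'
from h import *
im,d=optics.get_image("side");P=full("side",d)
for r in range(170,212,3): print(r,[tuple((P[r,c]*1000).round().tolist()) for c in (282,286,289,292)])
print(monitor.observe()['grip_width'])
cv2.imwrite("pics/s4.png",cv2.convertScaleAbs(cv2.resize(im[130:250,230:350],(600,600)),alpha=2))
E
```

```text
170 [(614.0, 73.0, 175.0), (605.0, 75.0, 176.0), (599.0, 67.0, 173.0), (594.0, 54.0, 167.0)]
173 [(616.0, 63.0, 162.0), (605.0, 75.0, 169.0), (599.0, 66.0, 165.0), (593.0, 60.0, 162.0)]
176 [(617.0, 50.0, 147.0), (605.0, 73.0, 161.0), (599.0, 68.0, 158.0), (593.0, 55.0, 152.0)]
179 [(615.0, 63.0, 146.0), (606.0, 68.0, 150.0), (599.0, 63.0, 148.0), (593.0, 57.0, 145.0)]
182 [(614.0, 73.0, 144.0), (606.0, 67.0, 141.0), (nan, nan, nan), (593.0, 57.0, 137.0)]
185 [(616.0, 58.0, 127.0), (605.0, 66.0, 133.0), (599.0, 60.0, 130.0), (593.0, 54.0, 127.0)]
188 [(615.0, 61.0, 121.0), (606.0, 60.0, 122.0), (599.0, 61.0, 123.0), (593.0, 53.0, 119.0)]
191 [(615.0, 60.0, 112.0), (606.0, 61.0, 114.0), (599.0, 61.0, 115.0), (592.0, 55.0, 111.0)]
194 [(615.0, 58.0, 103.0), (606.0, 61.0, 106.0), (599.0, 59.0, 105.0), (593.0, 50.0, 100.0)]
197 [(617.0, 45.0, 87.0), (606.0, 60.0, 97.0), (599.0, 58.0, 96.0), (599.0, -16.0, 50.0)]
200 [(616.0, 49.0, 80.0), (607.0, 50.0, 82.0), (599.0, 56.0, 86.0), (592.0, 53.0, 86.0)]
203 [(614.0, 65.0, 83.0), (605.0, 61.0, 81.0), (597.0, 67.0, 86.0), (591.0, 62.0, 83.0)]
206 [(613.0, 71.0, 78.0), (603.0, 73.0, 80.0), (596.0, 73.0, 81.0), (589.0, 72.0, 81.0)]
209 [(613.0, 70.0, 69.0), (602.0, 81.0, 77.0), (595.0, 87.0, 82.0), (589.0, 77.0, 76.0)]
8.207630203205382e-05
```

View pics/s4.png

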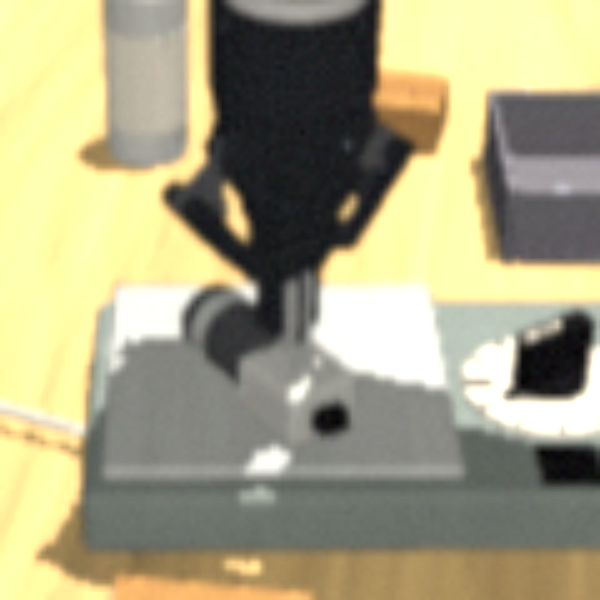

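The fingers seem to end on top of the housing, at z of about 85, while the reported TCP is z 53. I'll check the tool offset in clear air.

Emit:
step_arm(fingers=[1,1,1,1,1,1], travel=[[0,0,-0.4],[0,0,-0.4],[0,0,-0.4],[0,0,-0.4],[0,0,0],[0,0,0]], twist=[0,0,0,0,0,0])

```text
time_s: 10.35
position: [0.6047, 0.0504, 0.2117]
tool_rot: [[-0.67, 0.742, -0.001], [0.742, 0.67, 0.0], [0.001, -0.001, -1.0]]
ft_force: [-0.5, -1.0, -0.4]
grip_width: -0.0001
gripper_force: 0.0
```

```bash
python3 - <<'E'
from h import *
s=monitor.observe();p=s["position"]*1000;print(p,s["grip_width"],s["ft_force"],s["q"].round(1))
im,d=optics.get_image("side");P=full("side",d)*1000
m=(np.hypot(P[...,0]-p[0],P[...,1]-p[1])<60)&(P[...,2]>115)
Z=P[m];v,u=np.nonzero(m)
for a in range(120,330,10):
    q=Z[(Z[:,2]>=a)&(Z[:,2]<a+10)]
    if len(q): print(a,len(q),q.min(0).round()[:2],q.max(0).round()[:2],q.mean(0).round(1))
cv2.imwrite("pics/s5.png",cv2.convertScaleAbs(cv2.resize(im[80:230,220:370],(600,600)),alpha=2))
E
```

```text
[604.67796076  50.44983194 211.67442291] -8.536865524931215e-05 [-0.5239348  -0.97597467 -0.40107846] [ -6.4  27.   62.4  -0.   90.6 -48.5]
250 34 [591.  46.] [616.  65.] [602.   57.6 256.4]
260 59 [591.  47.] [619.  66.] [603.8  59.1 265.2]
270 64 [589.  46.] [619.  66.] [603.6  58.7 275. ]
280 68 [590.  47.] [619.  66.] [602.7  58.3 284.7]
290 79 [574.  40.] [634.  81.] [599.7  60.3 296.2]
300 173 [567.  18.] [638.  86.] [601.3  57.9 305.2]
310 169 [562.  19.] [645.  93.] [601.8  59.1 315.3]
320 209 [556.  17.] [652.  96.] [597.8  57.  324.9]
```

View pics/s5.png

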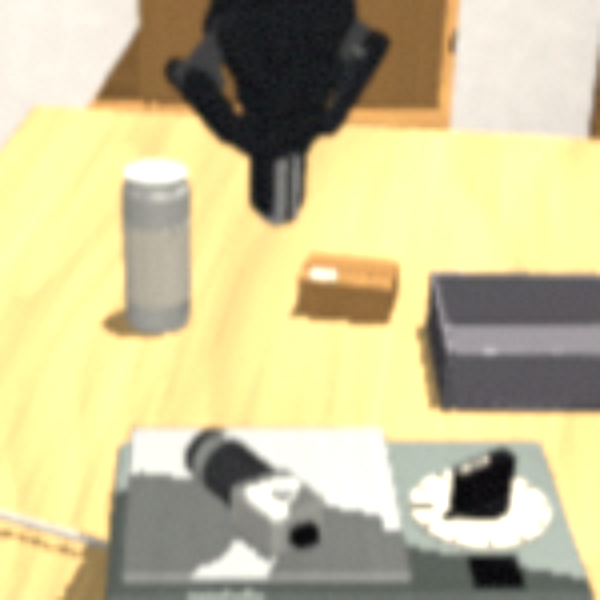

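The side depth puts the shut fingertips near z 252 while the reported TCP is 212, with x and y matching. So the reported z is about 40 mm too low. I'll calibrate that by touching clear bench with the shut fingers.

```bash
python3 plan.py 500 -150 210 42; python3 -c "
from h import *
d=np.load('side0.npy');P=full('side',d);q=P[(abs(P[...,0]-.5)<.05)&(abs(P[...,1]+.15)<.05)];print(q[:,2].min(),q[:,2].max())"
```

```text
short twist 0.0005 rows>= 1 each 0.0005 q6~ -59
long twist -1.9995 rows>= 36 each -0.0555 q6~ -419
travel [-0.791 -2.119  0.012] rows 6 each [-0.132 -0.353  0.002] z now 211.2 yaw 42.1 t 10.4 grip -0.0
-0.003938572582016797 0.05100823222166384
```

Emit:
step_arm(fingers=[1,1,1,1,1,1,1,1,1], travel=[[-0.18,-0.32,0],[-0.18,-0.32,0],[-0.18,-0.32,0],[-0.18,-0.32,0],[-0.18,-0.32,0],[-0.1,-0.22,0.3],[0,0,0.4],[0,0,0.4],[0,0,0]], twist=[0,0,0,0,0,0,0,0,0])

```text
time_s: 11.52
position: [0.5351, -0.1449, 0.0995]
tool_rot: [[-0.67, 0.742, -0.007], [0.742, 0.67, 0.004], [0.007, -0.003, -1.0]]
ft_force: [0.1, 0.7, 1.1]
grip_width: -0.0001
gripper_force: 0.0
```

```bash
python3 - <<'E'
from h import *
s=monitor.observe();p=s["position"]*1000;print(p,s["grip_width"],s["ft_force"],s["q"].round(1))
im,d=optics.get_image("side");P=full("side",d)*1000
m=(np.hypot(P[...,0]-p[0],P[...,1]-p[1])<40)&(P[...,2]>70)
Z=P[m]
for a in range(70,240,10):
    q=Z[(Z[:,2]>=a)&(Z[:,2]<a+10)]
    if len(q): print(a,len(q),q.min(0).round(),q.max(0).round()[:2],q.mean(0).round(1))
E
```

```text
[ 535.14816321 -144.91559595   99.48037813] -0.00011331260816698498 [0.11612583 0.7418737  1.08548304] [-27.4  27.2  81.7  -0.   71.6 -69.5]
140 25 [ 525. -145.  141.] [ 547. -131.] [ 534.4 -136.2  145.4]
150 37 [ 521. -151.  150.] [ 550. -130.] [ 534.4 -137.   154.6]
160 40 [ 522. -150.  160.] [ 548. -130.] [ 534.8 -136.8  164.5]
170 36 [ 520. -148.  170.] [ 548. -129.] [ 533.9 -135.7  174.7]
180 59 [ 505. -155.  181.] [ 567. -114.] [ 532.2 -135.8  186. ]
190 90 [ 501. -163.  190.] [ 567. -110.] [ 531.2 -137.8  194.4]
200 89 [ 499. -174.  200.] [ 556. -112.] [ 531.  -138.5  205.4]
210 66 [ 500. -172.  210.] [ 559. -111.] [ 525.4 -141.   214.7]
220 77 [ 504. -173.  220.] [ 562. -117.] [ 532.2 -132.5  224.8]
230 84 [ 503. -167.  230.] [ 561. -114.] [ 531.4 -130.5  235.4]
```

Emit:
step_arm(fingers=[1,1,1,1,1], travel=[[0,0,0.4],[0,0,0.4],[0,0,0.3],[0,0,0.1],[0,0,0]], twist=[0,0,0,0,0])

```text
time_s: 12.2
position: [0.5378, -0.1461, -0.0165]
tool_rot: [[-0.671, 0.742, 0.001], [0.742, 0.671, -0.001], [-0.001, 0.0, -1.0]]
ft_force: [0.4, 0.2, 0.9]
grip_width: 0.0002
gripper_force: 0.0
```

Emit:
step_arm(fingers=[1,1,1,1], travel=[[0,0,0.05],[0,0,0.05],[0,0,0.04],[0,0,0]], twist=[0,0,0,0])

```text
time_s: 12.7
position: [0.5369, -0.1457, -0.0317]
tool_rot: [[-0.67, 0.742, -0.0], [0.742, 0.67, 0.0], [0.0, -0.0, -1.0]]
ft_force: [0.4, -0.8, 0.5]
grip_width: 0.0
gripper_force: 0.0
```

Emit:
step_arm(fingers=[1,1,1], travel=[[0,0,0.02],[0,0,0.02],[0,0,0]], twist=[0,0,0])

```text
time_s: 13.08
position: [0.537, -0.1457, -0.0356]
tool_rot: [[-0.67, 0.742, -0.0], [0.742, 0.67, 0.0], [0.0, -0.0, -1.0]]
ft_force: [0.3, -0.4, -0.0]
grip_width: -0.0002
gripper_force: 0.0
```

Emit:
step_arm(fingers=[1,1], travel=[[0,0,0.02],[0,0,0]], twist=[0,0])

```text
time_s: 13.32
position: [0.537, -0.1457, -0.0376]
tool_rot: [[-0.67, 0.742, -0.0], [0.742, 0.67, 0.0], [0.0, -0.0, -1.0]]
ft_force: [0.6, 0.4, -0.9]
grip_width: -0.0001
gripper_force: 0.0
```

Emit:
step_arm(fingers=[1,1], travel=[[0,0,0.02],[0,0,0]], twist=[0,0])

```text
time_s: 13.58
position: [0.537, -0.1457, -0.0396]
tool_rot: [[-0.67, 0.742, -0.0], [0.742, 0.67, 0.0], [0.0, -0.0, -1.0]]
ft_force: [-0.1, -0.6, 0.1]
grip_width: -0.0001
gripper_force: 0.0
```

Emit:
step_arm(fingers=[1,1], travel=[[0,0,0.015],[0,0,0]], twist=[0,0])

```text
time_s: 13.82
position: [0.5372, -0.1458, -0.0398]
tool_rot: [[-0.671, 0.742, 0.001], [0.742, 0.671, -0.0], [-0.001, 0.0, -1.0]]
ft_force: [-3.5, 0.6, 12.9]
grip_width: 0.0002
gripper_force: 6.4
```

Emit:
step_arm(fingers=[1,1], travel=[[0,0,0.01],[0,0,0]], twist=[0,0])

```text
time_s: 14.08
position: [0.5372, -0.1458, -0.0398]
tool_rot: [[-0.671, 0.742, 0.001], [0.742, 0.671, -0.001], [-0.001, 0.0, -1.0]]
ft_force: [-6.7, 2.6, 22.7]
grip_width: 0.0005
gripper_force: 11.3
```

Emit:
step_arm(fingers=[1,1], travel=[[0,0,0.01],[0,0,0]], twist=[0,0])

```text
time_s: 14.32
position: [0.5373, -0.1458, -0.0399]
tool_rot: [[-0.671, 0.742, 0.002], [0.742, 0.671, -0.001], [-0.002, 0.0, -1.0]]
ft_force: [-9.8, 3.6, 33.2]
grip_width: 0.0002
gripper_force: 16.3
```

Contact came at a reported z of -39.7, so the tool sits 40 mm higher than reported. I'll apply that from here on.

Emit:
step_arm(fingers=[-1,-1,-1,-1,-1,-1], travel=[[0,0,-0.1],[0,0,-0.4],[0,0,-0.4],[0,0,-0.4],[0,0,-0.2],[0,0,0]], twist=[0,0,0,0,0,0])

```text
time_s: 15.08
position: [0.5376, -0.146, 0.1082]
tool_rot: [[-0.67, 0.742, 0.003], [0.742, 0.67, -0.001], [-0.003, 0.001, -1.0]]
ft_force: [-0.2, 0.3, -0.2]
grip_width: 0.0851
gripper_force: 0.0
```

```bash
sed -i 's/p=s\["position"\]\*1000$/p=s["position"]*1000+np.array([0,0,40])/' plan.py; grep -c "40\]" plan.py; python3 plan.py 606.7 50 120 42
```

```text
1
short twist 0.0006 rows>= 1 each 0.0006 q6~ -37
long twist -1.9994 rows>= 36 each -0.0555 q6~ -397
travel [0.995 1.825 0.282] rows 5 each [0.199 0.365 0.056] z now 148.2 yaw 42.1 t 15.075 grip 85.1
```

Emit:
step_arm(fingers=[-1,-1,-1,-1,-1,-1,-1,-1,-1], travel=[[0.2,0.365,0],[0.2,0.365,0],[0.2,0.365,0],[0.2,0.365,0],[0.2,0.365,0],[0,0,0.3],[0,0,0.3],[0,0,0.3],[0,0,0]], twist=[0,0,0,0,0,0,0,0,0])

```text
time_s: 16.2
position: [0.6034, 0.051, 0.0139]
tool_rot: [[-0.67, 0.742, -0.007], [0.742, 0.67, 0.001], [0.005, -0.004, -1.0]]
ft_force: [-0.3, 0.9, 0.3]
grip_width: 0.0854
gripper_force: 0.0
```

Emit:
step_arm(fingers=[1,1,1,1], travel=[[0,0,0.02],[0,0,0],[0,0,0],[0,0,0]], twist=[0,0,0,0], force=60)

```text
time_s: 16.7
position: [0.606, 0.0507, 0.0162]
tool_rot: [[-0.67, 0.742, 0.002], [0.742, 0.67, -0.0], [-0.002, 0.001, -1.0]]
ft_force: [-1.9, -0.1, 6.6]
grip_width: 0.0391
gripper_force: 62.5
```

Emit:
step_arm(fingers=[1,1,1,1,1,1,1,1,1,1], travel=[[0,0,-0.15],[0,0,-0.3],[0,0,-0.4],[0,0,-0.2],[0,0,0],[0,0,0],[0,0,0],[0,0,0],[0,0,0],[0,0,0]], twist=[0,0,0,0,-0.052,-0.052,-0.052,-0.052,-0.052,-0.052])

```text
time_s: 17.95
position: [0.6051, 0.0508, 0.1205]
tool_rot: [[-0.989, -0.149, -0.0], [-0.149, 0.989, 0.0], [0.0, 0.0, -1.0]]
ft_force: [0.4, 0.0, -2.4]
grip_width: 0.0388
gripper_force: 61.6
```

```bash
python3 plan.py 421 -279.6 150 98
```

```text
short twist 0.0032 rows>= 1 each 0.0032 q6~ -132
long twist -1.9968 rows>= 36 each -0.0555 q6~ -492
travel [ 2.283 -3.016  0.105] rows 9 each [ 0.254 -0.335  0.012] z now 160.5 yaw 98.6 t 17.95 grip 38.8
```

Emit:
step_arm(fingers=[1,1,1,1,1,1,1,1,1,1], travel=[[0.254,-0.335,0],[0.254,-0.335,0],[0.254,-0.335,0],[0.254,-0.335,0],[0.254,-0.335,0],[0.254,-0.335,0],[0.254,-0.335,0],[0.254,-0.335,0],[0.25,-0.335,0],[0,0,0]], twist=[0,0,0,0,0,0,0,0,0,0])

```text
time_s: 19.2
position: [0.4218, -0.2824, 0.1205]
tool_rot: [[-0.99, -0.14, 0.0], [-0.14, 0.99, -0.001], [0.0, -0.001, -1.0]]
ft_force: [-0.0, 0.5, -3.4]
grip_width: 0.0389
gripper_force: 61.6
```

```bash
python3 plan.py 421 -279.6 12 98
```

```text
short twist 0.0003 rows>= 1 each 0.0003 q6~ -132
long twist -1.9997 rows>= 36 each -0.0555 q6~ -492
travel [0.004 0.029 1.485] rows 4 each [0.001 0.007 0.371] z now 160.5 yaw 98.1 t 19.2 grip 38.9
```

Emit:
step_arm(fingers=[1,1,1,1,1,1,-0.3,-0.3,-0.3], travel=[[0,0.03,0.35],[0,0,0.35],[0,0,0.35],[0,0,0.35],[0,0,0.09],[0,0,0],[0,0,0],[0,0,0],[0,0,0]], twist=[0,0,0,0,0,0,0,0,0])

```text
time_s: 20.32
position: [0.4228, -0.2777, -0.0283]
tool_rot: [[-0.99, -0.144, 0.001], [-0.144, 0.99, -0.001], [-0.001, -0.001, -1.0]]
ft_force: [0.8, 0.3, 0.2]
grip_width: 0.0557
gripper_force: 0.0
```

Emit:
step_arm(fingers=[-0.3,-0.3,-0.3,-0.3,-0.3,-1,-1], travel=[[0,0,-0.2],[0,0,-0.4],[0,0,-0.4],[0,0,-0.4],[0,0,-0.1],[0,0,0],[0,0,0]], twist=[0,0,0,0,0,0,0])

```text
time_s: 21.2
position: [0.422, -0.2769, 0.1197]
tool_rot: [[-0.99, -0.144, -0.002], [-0.144, 0.99, 0.002], [0.001, 0.002, -1.0]]
ft_force: [0.0, -0.2, -0.7]
grip_width: 0.0856
gripper_force: 0.0
```

```bash
python3 plan.py 477.8 -4.5 150 -45.4; python3 - <<'E'
from h import *
for n in("side","top"):
    im,d=optics.get_image(n);P=full(n,d)*1000
    k=P[(abs(P[...,0]-478)<45)&(abs(P[...,1]+4)<45)&(P[...,2]>62)&(P[...,2]<84)];print(n,"knob",rect(k/1000))
    for o in models.trace(n,"motor"):
        if o["confidence"]<.3: continue
        q=P[o["mask"]];q=q[~np.isnan(q[:,0])];print(n,"motor",o["confidence"],rect(q/1000),q[:,2].max())
E
```

```text
short twist 0.7981 rows>= 15 each 0.0532 q6~ 45
long twist -1.2019 rows>= 22 each -0.0546 q6~ -315
travel [ 2.31  -1.548  0.097] rows 7 each [ 0.33  -0.221  0.014] z now 159.7 yaw 98.3 t 21.2 grip 85.6
side knob (array([476.4,  -4.9]), array([45.5, 16. ]), 45.4)
side motor 0.77 (array([ 437.7, -271. ]), array([107.8,  37.3]), 10.1) 43.18055183929803
top knob (array([478.9,  -5.9]), array([42.1, 13. ]), 44.7)
top motor 0.53 (array([ 454.4, -265.6]), array([101.1,  53.3]), -26.4) 222.76452147825586
```

The motor is in the bin, so the knob is next.

```bash
python3 plan.py 477.8 -4.6 150 134.8
```

```text
short twist -0.203 rows>= 4 each -0.0508 q6~ -135
long twist 1.797 rows>= 33 each 0.0545 q6~ 225
travel [-2.315  1.543  0.102] rows 7 each [-0.331  0.22   0.015] z now 160.2 yaw 98.3 t 21.4 grip 85.2
```

Emit:
step_arm(fingers=[-1,-1,-1,-1,-1,-1,-1,-1,-1,-1], travel=[[0,0,0],[0,0,0],[0,0,0],[0,0,0],[-0.386,0.257,0],[-0.386,0.257,0],[-0.386,0.257,0],[-0.386,0.257,0],[-0.386,0.257,0],[-0.385,0.257,0]], twist=[-0.0508,-0.0508,-0.0508,-0.0508,0,0,0,0,0,0])

```text
time_s: 22.65
position: [0.5397, 0.0381, 0.0954]
tool_rot: [[-0.769, -0.637, -0.045], [-0.635, 0.77, -0.061], [0.074, -0.018, -0.997]]
ft_force: [0.3, 0.1, 0.3]
grip_width: 0.0852
gripper_force: 0.0
```

Emit:
step_arm(fingers=[-0.3,-0.3], travel=[[0,0,0.3],[0,0,0]], twist=[0,0])

```text
time_s: 22.9
position: [0.5367, 0.0352, 0.0642]
tool_rot: [[-0.768, -0.638, -0.05], [-0.635, 0.77, -0.06], [0.077, -0.015, -0.997]]
ft_force: [1.3, -0.2, 0.7]
grip_width: 0.0555
gripper_force: 0.0
```

```bash
python3 plan.py 477.8 -4.6 50 134.8
```

```text
short twist -0.0286 rows>= 1 each -0.0286 q6~ -134
long twist 1.9714 rows>= 36 each 0.0548 q6~ 226
travel [0.699 0.133 0.542] rows 2 each [0.349 0.066 0.271] z now 104.2 yaw 129.6 t 22.9 grip 55.5
```

```bash
python3 -c "
from h import *
s=monitor.observe();print(s['q'],s['position'],s['tool_rot'].round(3))"
```

```text
[  -6.74316792   29.38372814   84.77223613   -4.04849456   68.32376011
 -134.77676289] [0.53673086 0.03521587 0.0641754 ] [[-0.768 -0.638 -0.05 ]
 [-0.635  0.77  -0.06 ]
 [ 0.077 -0.015 -0.997]]
```

The turn at the bin ran joint 6 into its limit and left a small tool tilt of about 4.5°. I can undo it by saturating the opposite limit gently at j1 of about -28. First I'll go up and over clear bench.

```bash
cat > mv.py <<'E'
import sys; from h import *
# travel in present tool axes to x y z(true)
s=monitor.observe(); R=s["tool_rot"]; p=s["position"]*1000+np.array([0,0,40]); t=R.T@(np.array([float(a) for a in sys.argv[1:4]])-p)/100
n=int(np.ceil(np.linalg.norm(t)/.42)); print(t.round(3),n,(t/n).round(3),"q",s["q"].round(1),"tz",R[:,2].round(4),"p",p.round(1))
E
python3 mv.py 537 -146 240
```

```text
[ 1.253 -1.417 -1.245] 6 [ 0.209 -0.236 -0.208] q [  -6.7   29.4   84.8   -4.    68.3 -134.8] tz [-0.0497 -0.0602 -0.9969] p [536.7  35.2 104.2]
```

Emit:
step_arm(fingers=[-1,-1,-1,-1,-1,-1,-1,-1,-1,-1], travel=[[0,0,-0.4],[0,0,-0.4],[0,0,-0.4],[0,0,0],[0,0,0],[0,0,0],[0,0,0],[0,0,0],[0,0,0],[0,0,0]], twist=[0,0,0,0.055,0.055,0.055,0.055,0.055,0.055,0.055])

```text
time_s: 24.15
position: [0.5436, 0.0414, 0.1868]
tool_rot: [[-0.865, 0.5, -0.044], [0.502, 0.863, -0.061], [0.008, -0.075, -0.997]]
ft_force: [0.6, -0.7, -0.9]
grip_width: 0.0854
gripper_force: 0.0
```

Emit:
step_arm(fingers=[-1,-1,-1,-1,-1,-1,-1,-1,-1,-1], travel=[[0,0,0],[0,0,0],[0,0,0],[0,0,0],[0,0,0],[0,0,0],[0,0,0],[0,0,0],[0,0,0],[0,0,0]], twist=[0.055,0.055,0.055,0.055,0.055,0.055,0.055,0.055,0.055,0.055])

```text
time_s: 25.4
position: [0.5436, 0.0414, 0.1868]
tool_rot: [[0.629, 0.776, -0.044], [0.773, -0.631, -0.061], [-0.075, 0.004, -0.997]]
ft_force: [0.6, -0.8, -0.6]
grip_width: 0.0853
gripper_force: 0.0
```

```bash
python3 mv.py 537 -146 230
```

```text
[-1.493  1.132  0.084] 5 [-0.299  0.226  0.017] q [-6.  23.  73.3 -3.7 85.8 33.5] tz [-0.0441 -0.0607 -0.9972] p [543.6  41.4 226.8]
```

Emit:
step_arm(fingers=[-1,-1,-1,-1,-1,-1,-1,-1,-1,-1], travel=[[-0.3,0.226,0],[-0.3,0.226,0],[-0.3,0.226,0],[-0.3,0.226,0],[-0.3,0.226,0],[0,0,0],[0,0,0],[0,0,0],[0,0,0],[0,0,0]], twist=[0,0,0,0,0,0.055,0.055,0.055,0.055,0.055])

```text
time_s: 26.65
position: [0.5378, -0.1459, 0.1984]
tool_rot: [[0.999, 0.025, -0.044], [0.022, -0.998, -0.061], [-0.046, 0.06, -0.997]]
ft_force: [0.3, 0.5, 0.4]
grip_width: 0.0851
gripper_force: 0.0
```

Emit:
step_arm(fingers=[-1,-1,-1,-1,-1,-1,-1,-1,-1], travel=[[0,0,0],[0,0,0],[0,0,0],[0,0,0],[0,0,0],[0,0,0],[0,0,0],[0,0,0],[0,0,0]], twist=[0.055,0.055,0.055,0.055,0.055,0.055,0.055,0.055,0.055])

```text
time_s: 27.78
position: [0.5378, -0.1459, 0.1984]
tool_rot: [[0.041, -0.998, -0.044], [-0.997, -0.038, -0.061], [0.059, 0.047, -0.997]]
ft_force: [-0.1, 0.1, -0.1]
grip_width: 0.0852
gripper_force: 0.0
```

```bash
python3 mv.py 537 -146 230
```

```text
[-0.005  0.004  0.084] 1 [-0.005  0.004  0.084] q [-25.1  23.2  71.2  -4.2  86.5 153. ] tz [-0.0442 -0.0609 -0.9972] p [ 537.8 -145.9  238.4]
```

Now I'll push gently past the limit.

Emit:
step_arm(fingers=[-1,-1,-1,-1], travel=[[0,0,0],[0,0,0],[0,0,0],[0,0,0]], twist=[0.055,0.03,0.03,0])

```text
time_s: 28.28
position: [0.5209, -0.1794, 0.2011]
tool_rot: [[-0.256, -0.966, -0.03], [-0.966, 0.257, -0.035], [0.042, 0.02, -0.999]]
ft_force: [-0.8, 0.3, -0.5]
grip_width: 0.0854
gripper_force: 0.0
```

```bash
python3 mv.py 537 -146 230
```

```text
[-0.369 -0.071  0.094] 1 [-0.369 -0.071  0.094] q [-29.9  22.1  72.3  -2.6  86.1 165.2] tz [-0.0304 -0.0354 -0.9989] p [ 520.9 -179.4  241.1]
```

Emit:
step_arm(fingers=[-1,-1,-1], travel=[[0,0,0],[0,0,0],[0,0,0]], twist=[0.03,0.03,0])

```text
time_s: 28.65
position: [0.4944, -0.2185, 0.2017]
tool_rot: [[-0.364, -0.931, -0.008], [-0.932, 0.364, -0.003], [0.006, 0.007, -1.0]]
ft_force: [1.3, 0.4, 0.1]
grip_width: 0.0856
gripper_force: 0.0
```

```bash
python3 mv.py 537 -146 230
```

```text
[-0.831 -0.134  0.112] 3 [-0.277 -0.045  0.037] q [-36.2  20.6  74.5  -0.4  85.2 165.2] tz [-0.0082 -0.003  -1.    ] p [ 494.4 -218.5  241.7]
```

Emit:
step_arm(fingers=[-1,-1,-1,-1,-1,-1,-1,-1,-1,-1], travel=[[0,0,0],[0,0,0],[0,0,0],[0,0,0],[0,0,0],[0,0,0],[0,0,0],[0,0,0],[0,0,0],[0,0,0]], twist=[0.008,0,-0.054,-0.054,-0.054,-0.054,-0.054,-0.054,-0.054,-0.054])

```text
time_s: 29.9
position: [0.4914, -0.2221, 0.2011]
tool_rot: [[0.829, -0.559, -0.005], [-0.559, -0.829, 0.002], [-0.005, 0.002, -1.0]]
ft_force: [0.5, -0.5, 0.6]
grip_width: 0.0855
gripper_force: 0.0
```

Emit:
step_arm(fingers=[-0.3,-0.3,-0.3,-0.3,-0.3,-0.3,-0.3,-0.3], travel=[[0,0,0],[0,0,0],[0,0,0],[0,0,0],[0,0,0],[0,0,0],[0,0,0],[0,0,0]], twist=[-0.054,-0.054,-0.054,-0.054,-0.054,-0.054,-0.054,-0.054])

```text
time_s: 30.9
position: [0.4914, -0.2221, 0.2012]
tool_rot: [[0.722, 0.692, -0.005], [0.692, -0.722, 0.002], [-0.003, -0.005, -1.0]]
ft_force: [0.5, -0.9, -0.2]
grip_width: 0.0551
gripper_force: 0.0
```

```bash
python3 mv.py 477.8 -4.6 140;python3 plan.py 477.8 -4.6 140 -45.2
```

```text
[ 1.41  -1.659  1.016] 6 [ 0.235 -0.277  0.169] q [-36.8  20.5  74.8  -0.1  85.    9.4] tz [-0.0054  0.0016 -1.    ] p [ 491.4 -222.1  241.2]
short twist -0.0056 rows>= 1 each -0.0056 q6~ 45
long twist 1.9944 rows>= 36 each 0.0554 q6~ 405
travel [ 1.436 -1.639  1.012] rows 5 each [ 0.287 -0.328  0.202] z now 241.2 yaw -46.2 t 30.9 grip 55.1
```

Emit:
step_arm(fingers=[-0.3,-0.3,-0.3,-0.3,-0.3,-0.3,-0.3], travel=[[0.24,-0.273,0.16],[0.24,-0.273,0.16],[0.24,-0.273,0.16],[0.24,-0.273,0.16],[0.24,-0.273,0.16],[0.236,-0.273,0.16],[0,0,0]], twist=[-0.006,0,0,0,0,0,0])

```text
time_s: 31.78
position: [0.478, -0.0026, 0.1048]
tool_rot: [[0.71, 0.704, -0.008], [0.704, -0.71, 0.002], [-0.004, -0.007, -1.0]]
ft_force: [0.5, -0.7, -0.5]
grip_width: 0.0556
gripper_force: 0.0
```

```bash
python3 mv.py 477.8 -4.6 50;python3 plan.py 477.8 -4.6 50 -45.2
```

```text
[-0.012  0.019  0.948] 3 [-0.004  0.006  0.316] q [-14.6  20.   93.2   0.   67.3  30.7] tz [-0.0076  0.0023 -1.    ] p [478.   -2.6 144.8]
short twist -0.0004 rows>= 1 each -0.0004 q6~ 45
long twist 1.9996 rows>= 36 each 0.0555 q6~ 405
travel [-0.016  0.013  0.948] rows 3 each [-0.005  0.004  0.316] z now 144.8 yaw -45.3 t 31.775 grip 55.6
```

Emit:
step_arm(fingers=[-0.3,-0.3,-0.3,-0.3,-0.3], travel=[[-0.012,0.019,0.3],[0,0,0.3],[0,0,0.25],[0,0,0.1],[0,0,0]], twist=[0,0,0,0,0])

```text
time_s: 32.4
position: [0.4792, -0.0073, 0.0107]
tool_rot: [[0.713, 0.701, -0.005], [0.701, -0.713, 0.002], [-0.003, -0.005, -1.0]]
ft_force: [-0.5, -0.3, 0.1]
grip_width: 0.0556
gripper_force: 0.0
```

Emit:
step_arm(fingers=[1,1,1,1], travel=[[0,0,0],[0,0,0],[0,0,0],[0,0,0]], twist=[0,0,0,0], force=40)

```text
time_s: 32.9
position: [0.4778, -0.0058, 0.0114]
tool_rot: [[0.713, 0.701, -0.007], [0.701, -0.713, 0.003], [-0.002, -0.007, -1.0]]
ft_force: [-5.4, 7.2, 11.4]
grip_width: 0.0134
gripper_force: 40.6
```

```bash
python3 plan.py 477.8 -4.6 50 -80.3
```

```text
short twist 0.1933 rows>= 4 each 0.0483 q6~ 80
long twist -1.8067 rows>= 33 each -0.0547 q6~ -280
travel [ 0.002 -0.011  0.014] rows 1 each [ 0.002 -0.011  0.014] z now 51.4 yaw -45.5 t 32.9 grip 13.4
```

Emit:
step_arm(fingers=[1,1,1,1,1,1,1], travel=[[0,0,0],[0,0,0],[0,0,0],[0,0,0],[0,0,0],[0,0,0],[0,0,0]], twist=[0.035,0.035,0.035,0.035,0.035,0.018,0])

```text
time_s: 33.78
position: [0.4781, -0.0063, 0.0115]
tool_rot: [[0.986, 0.169, -0.006], [0.169, -0.986, 0.003], [-0.006, -0.004, -1.0]]
ft_force: [-5.4, 4.8, 10.2]
grip_width: 0.0132
gripper_force: 40.4
```

```bash
python3 plan.py 477.8 -4.6 50 -80.3
```

```text
short twist 0.0001 rows>= 1 each 0.0001 q6~ 80
long twist -1.9999 rows>= 36 each -0.0556 q6~ -280
travel [-0.    -0.017  0.015] rows 1 each [-0.    -0.017  0.015] z now 51.5 yaw -80.3 t 33.775 grip 13.2
```

Now I'll release, lift, move aside and check.

Emit:
step_arm(fingers=[-0.3,-0.3,-0.3,-0.3,-0.3,-0.3,-0.3,-0.3,-0.3,-0.3], travel=[[0,0,0],[0,0,0],[0,0,0],[0,0,-0.3],[0,0,-0.4],[0,0,-0.4],[0,-0.4,-0.4],[0,-0.4,0],[0,-0.4,0],[0,-0.4,0]], twist=[0,0,0,0,0,0,0,0,0,0])

```text
time_s: 35.02
position: [0.4523, 0.1515, 0.161]
tool_rot: [[0.986, 0.169, -0.005], [0.169, -0.986, 0.002], [-0.005, -0.002, -1.0]]
ft_force: [0.1, -0.9, -0.3]
grip_width: 0.0556
gripper_force: 0.0
```

```bash
cat > look.py <<'E'
import sys; from h import *
tag=sys.argv[1]
for n in("top","side"):
    im,d=optics.get_image(n);P=full(n,d)*1000; b=2 if n=="top" else 0
    k=P[(abs(P[...,0]-478)<45)&(abs(P[...,1]+4)<45)&(P[...,2]>64+b)&(P[...,2]<84)]
    if len(k): print(n,"knob",rect(k/1000),round(ang(k),1))
    for o in models.trace(n,"carton1"):
        if o["confidence"]<.3: continue
        q=P[o["mask"]];q=q[~np.isnan(q[:,0])]
        if len(q)<10: continue
        zt=np.percentile(q[:,2],90);t=q[q[:,2]>zt-6];print(n,"carton",round(o["confidence"],2),round(zt),rect(t/1000))
    cv2.imwrite(f"pics/{n}_{tag}.png",im)
print(monitor.observe()["time_s"])
E
python3 look.py a; python3 -c "
import cv2;im=cv2.imread('pics/top_a.png');cv2.imwrite('pics/ta.png',cv2.convertScaleAbs(im,alpha=1.5))
a=cv2.resize(im[225:285,270:340],(700,600),interpolation=cv2.INTER_CUBIC);cv2.imwrite('pics/ka.png',cv2.convertScaleAbs(a,alpha=1.5))"
```

```text
top knob (array([479.1,  -6.5]), array([43.1, 14.2]), 9.7) -170.2
top carton 0.82 39 (array([ 593.1, -359.6]), array([77.8, 54.6]), -4.7)
top carton 0.81 46 (array([620.5, 205.8]), array([88.6, 59.8]), 0.7)
top carton 0.8 43 (array([601. , 374.1]), array([110.4,  68.5]), -4.3)
top carton 0.7 43 (array([652.1, 534. ]), array([110.4,  69.9]), -1.3)
top carton 0.47 37 (array([407.5, 189.5]), array([47.5, 43.4]), 71.3)
side knob (array([477.1,  -2.4]), array([43.1, 15.3]), 5.9) -170.8
side carton 0.93 40 (array([649.8, 535.9]), array([110.5,  69.5]), -1.1)
side carton 0.72 35 (array([410.7, 191.2]), array([55.1, 49.3]), -16.3)
side carton 0.69 41 (array([598.8, 376.7]), array([110.6,  71.4]), -4.3)
side carton 0.64 35 (array([ 590.5, -359.6]), array([78.9, 62.1]), -1.6)
side carton 0.63 43 (array([618.6, 207.6]), array([88.6, 63.2]), 0.3)
35.225
```

View pics/ka.png

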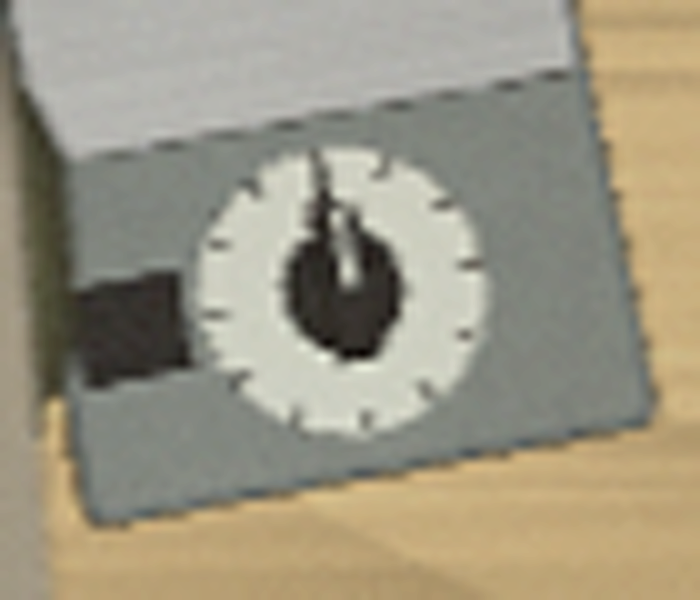

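View pics/ta.png

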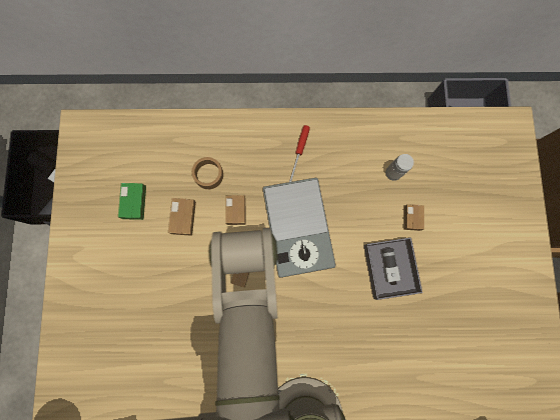

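The knob reads zero, on the long mark, and the motor is in the bin at (390,267). Cartons 1, 3, 4 and 6 are the only brown ones. Carton 6 has been knocked to about (409,190). Carton 1 is next.

```bash
python3 plan.py 600 375.3 130 -94.4
```

```text
short twist 0.0791 rows>= 2 each 0.0395 q6~ 126
long twist -1.9209 rows>= 35 each -0.0549 q6~ -234
travel [ 1.299 -2.354  0.708] rows 6 each [ 0.216 -0.392  0.118] z now 200.8 yaw -80.2 t 35.225 grip 55.6
```

Emit:
step_arm(fingers=[-1,-1,-1,-1,-1,-1,-1,-1,-1], travel=[[0,0,0],[0,0,0],[0.216,-0.392,0.1],[0.216,-0.392,0.1],[0.216,-0.392,0.1],[0.216,-0.392,0.1],[0.216,-0.392,0.1],[0.219,-0.394,0.2],[0,0,0]], twist=[0.04,0.039,0,0,0,0,0,0,0])

```text
time_s: 36.35
position: [0.6006, 0.3752, 0.0869]
tool_rot: [[0.997, -0.078, -0.009], [-0.078, -0.997, -0.0], [-0.009, 0.001, -1.0]]
ft_force: [0.2, 0.2, 0.5]
grip_width: 0.0855
gripper_force: 0.0
```

```bash
python3 plan.py 600 375.3 -2 -94.4; python3 mv.py 600 375.3 -2
```

```text
short twist -0.0003 rows>= 1 each -0.0003 q6~ 126
long twist 1.9997 rows>= 36 each 0.0555 q6~ 486
travel [-6.000e-03 -1.000e-03  1.289e+00] rows 3 each [-0.002 -0.     0.43 ] z now 126.9 yaw -94.5 t 36.35 grip 85.5
[ 0.006 -0.002  1.289] 4 [ 0.001 -0.     0.322] q [ 22.4  42.6  53.8   0.2  84.1 116.8] tz [-9.3e-03 -1.0e-04 -1.0e+00] p [600.6 375.2 126.9]
```

Emit:
step_arm(fingers=[-1,-1,-1,-1,-1,-1], travel=[[0,0,0.35],[0,0,0.35],[0,0,0.35],[0,0,0.2],[0,0,0.04],[0,0,0]], twist=[0,0,0,0,0,0])

```text
time_s: 37.1
position: [0.6001, 0.3752, -0.0373]
tool_rot: [[0.997, -0.078, -0.004], [-0.078, -0.997, 0.002], [-0.004, -0.002, -1.0]]
ft_force: [-0.1, -1.1, 0.3]
grip_width: 0.0854
gripper_force: 0.0
```

Emit:
step_arm(fingers=[1,1,1,1], travel=[[0,0,0],[0,0,0],[0,0,0],[0,0,0]], twist=[0,0,0,0], force=60)

```text
time_s: 37.6
position: [0.6002, 0.3755, -0.0367]
tool_rot: [[0.997, -0.078, -0.003], [-0.078, -0.997, 0.002], [-0.003, -0.002, -1.0]]
ft_force: [0.2, -0.5, 6.4]
grip_width: 0.0679
gripper_force: 69.6
```

Emit:
step_arm(fingers=[1,1,1,1,1,1,1], travel=[[0,0,-0.2],[0,0,-0.35],[0,0,-0.35],[0,0,-0.3],[0,0,0],[0,0,0],[0,0,0]], twist=[0,0,0,0,-0.04,-0.039,0])

```text
time_s: 38.48
position: [0.5999, 0.3752, 0.0824]
tool_rot: [[0.986, 0.168, -0.005], [0.168, -0.986, 0.002], [-0.005, -0.003, -1.0]]
ft_force: [0.1, -0.1, -2.3]
grip_width: 0.0683
gripper_force: 68.6
```

```bash
python3 plan.py 613.8 18.8 120 -80.3
```

```text
short twist -0.0 rows>= 1 each -0.0 q6~ 82
long twist 2.0 rows>= 36 each 0.0556 q6~ 442
travel [-0.463  3.536  0.024] rows 8 each [-0.058  0.442  0.003] z now 122.4 yaw -80.3 t 38.475 grip 68.3
```

Emit:
step_arm(fingers=[1,1,1,1,1,1,1,1,1,1], travel=[[-0.058,0.442,0],[-0.058,0.442,0],[-0.058,0.442,0],[-0.058,0.442,0],[-0.058,0.442,0],[-0.058,0.442,0],[-0.058,0.442,0],[-0.057,0.442,0],[0,0,0],[0,0,0]], twist=[0,0,0,0,0,0,0,0,0,0])

```text
time_s: 39.72
position: [0.6142, 0.0192, 0.0812]
tool_rot: [[0.986, 0.168, -0.005], [0.168, -0.986, 0.002], [-0.005, -0.003, -1.0]]
ft_force: [-0.5, -0.6, -2.4]
grip_width: 0.0684
gripper_force: 69.0
```

```bash
python3 plan.py 613.8 18.8 56 -80.3; python3 mv.py 613.8 18.8 56; cat > held.py <<'E'
from h import *; import sys
lo,hi=float(sys.argv[1]),float(sys.argv[2])
p=monitor.observe()["position"]*1000
im,d=optics.get_image("side");P=full("side",d)*1000
q=P[(abs(P[...,0]-p[0])<75)&(abs(P[...,1]-p[1])<50)&(P[...,2]>lo)&(P[...,2]<hi)]
print(p[:2],q.min(0).round(),q.max(0).round(),rect(q/1000),np.percentile(q,[1,99],axis=0).round())
E
python3 held.py 95 190
```

```text
short twist -0.0003 rows>= 1 each -0.0003 q6~ 82
long twist 1.9997 rows>= 36 each 0.0555 q6~ 442
travel [-0.005  0.003  0.652] rows 2 each [-0.002  0.002  0.326] z now 121.2 yaw -80.3 t 39.725 grip 68.4
[-0.001  0.005  0.652] 2 [-0.001  0.003  0.326] q [-9.3 33.7 72.9  0.1 73.8 71.1] tz [-0.0052  0.0019 -1.    ] p [614.2  19.2 121.2]
[614.19582009  19.20600385] [554. -20. 118.] [671.  69. 188.] (array([611.9,  29. ]), array([110.6,  83.6]), 9.6) [[556. -14. 119.]
 [667.  68. 165.]]
```

Emit:
step_arm(fingers=[1,1,1,1,1], travel=[[0,0.004,0.3],[0,0,0.2],[0,0,0.1],[0,0,0.05],[0,0,0]], twist=[0,0,0,0,0])

```text
time_s: 40.4
position: [0.6142, 0.0187, 0.0162]
tool_rot: [[0.986, 0.17, -0.005], [0.17, -0.986, 0.001], [-0.004, -0.002, -1.0]]
ft_force: [0.1, 0.4, -2.6]
grip_width: 0.068
gripper_force: 69.0
```

Emit:
step_arm(fingers=[1,1], travel=[[0,0,0.01],[0,0,0]], twist=[0,0])

```text
time_s: 40.65
position: [0.6143, 0.0184, 0.0153]
tool_rot: [[0.986, 0.169, -0.004], [0.169, -0.986, 0.001], [-0.004, -0.002, -1.0]]
ft_force: [-0.5, 0.5, -2.3]
grip_width: 0.0681
gripper_force: 69.0
```

Emit:
step_arm(fingers=[1,1], travel=[[0,0,0.01],[0,0,0]], twist=[0,0])

```text
time_s: 40.9
position: [0.6143, 0.0184, 0.0153]
tool_rot: [[0.986, 0.169, -0.004], [0.169, -0.986, 0.001], [-0.004, -0.002, -1.0]]
ft_force: [-4.2, 0.9, 7.2]
grip_width: 0.0686
gripper_force: 70.2
```

Emit:
step_arm(fingers=[-1,-1,-1,-1,-1,-1,-1,-1,-1], travel=[[0,0,0],[0,0,0],[0,0,0],[0,0,0],[0,0,-0.2],[0,0,-0.35],[0,0,-0.35],[0,0,-0.3],[0,0,0]], twist=[0,0,0,0,0,0,0,0,0])

```text
time_s: 42.02
position: [0.6157, 0.0181, 0.1361]
tool_rot: [[0.986, 0.169, -0.001], [0.169, -0.986, 0.001], [-0.001, -0.001, -1.0]]
ft_force: [-0.2, -1.3, -1.5]
grip_width: 0.085
gripper_force: 0.0
```

```bash
python3 plan.py 619.7 206.7 130 -89.5; python3 held.py 60 100
```

```text
short twist 0.0514 rows>= 1 each 0.0514 q6~ 108
long twist -1.9486 rows>= 36 each -0.0541 q6~ -252
travel [ 0.057 -1.885  0.461] rows 5 each [ 0.011 -0.377  0.092] z now 176.1 yaw -80.2 t 42.025 grip 85.0
[615.65985978  18.13741345] [554. -23.  60.] [672.  65.  95.] (array([613.1,  19.2]), array([108.7,  75. ]), 9.8) [[556. -17.  60.]
 [667.  62.  94.]]
```

Emit:
step_arm(fingers=[-1,-1,-1,-1,-1,-1,-1], travel=[[0,0,0],[0.011,-0.377,0],[0.011,-0.377,0],[0.011,-0.377,0],[0.011,-0.377,0.2],[0.011,-0.377,0.3],[0,0,0]], twist=[0.0514,0,0,0,0,0,0])

```text
time_s: 42.95
position: [0.6157, 0.2089, 0.0799]
tool_rot: [[1.0, 0.012, -0.013], [0.012, -1.0, 0.001], [-0.013, -0.001, -1.0]]
ft_force: [-0.5, 0.2, 0.5]
grip_width: 0.0857
gripper_force: 0.0
```

```bash
python3 plan.py 619.7 206.7 0 -89.5; python3 mv.py 619.7 206.7 0; python3 look.py b|grep carton
```

```text
short twist 0.001 rows>= 1 each 0.001 q6~ 108
long twist -1.999 rows>= 36 each -0.0555 q6~ -252
travel [0.039 0.022 1.199] rows 3 each [0.013 0.007 0.4  ] z now 119.9 yaw -89.3 t 42.95 grip 85.7
[0.055 0.023 1.198] 3 [0.018 0.008 0.399] q [ 8.3 37.3 66.   0.2 77.5 97.5] tz [-1.280e-02  8.000e-04 -9.999e-01] p [615.7 208.9 119.9]
top carton 0.86 96 (array([615.6,  18.6]), array([109.9,  68.9]), 9.6)
top carton 0.86 43 (array([652.4, 533.6]), array([110.1,  70.1]), -1.0)
top carton 0.76 39 (array([ 593. , -359.2]), array([77.3, 55.1]), -4.9)
top carton 0.62 438 (array([544.9, 172.5]), array([17.3,  1.8]), -80.5)
side carton 0.97 41 (array([649.9, 535.9]), array([111.1,  68.9]), -0.9)
side carton 0.92 36 (array([ 589.7, -358.2]), array([75.4, 59.6]), -6.1)
side carton 0.77 35 (array([410.9, 191.8]), array([55.4, 48. ]), -14.5)
side carton 0.66 43 (array([618.7, 207.7]), array([88.8, 63.8]), -0.7)
side carton 0.58 93 (array([586.8,  70.5]), array([185.6,  68.3]), -85.4)
```

Emit:
step_arm(fingers=[-1,-1,-1,-1,-1,-1], travel=[[0.04,0.022,0.35],[0,0,0.35],[0,0,0.3],[0,0,0.15],[0,0,0.04],[0,0,0]], twist=[0,0,0,0,0,0])

```text
time_s: 43.9
position: [0.6222, 0.2048, -0.0339]
tool_rot: [[1.0, 0.008, -0.004], [0.008, -1.0, 0.002], [-0.004, -0.002, -1.0]]
ft_force: [-0.3, 0.8, 1.1]
grip_width: 0.0854
gripper_force: 0.0
```

Emit:
step_arm(fingers=[1,1,1,1], travel=[[0,0,0],[0,0,0],[0,0,0],[0,0,0]], twist=[0,0,0,0], force=60)

```text
time_s: 44.4
position: [0.6223, 0.2052, -0.0336]
tool_rot: [[1.0, 0.009, -0.003], [0.009, -1.0, 0.002], [-0.003, -0.002, -1.0]]
ft_force: [-0.5, 0.2, 5.4]
grip_width: 0.0592
gripper_force: 66.6
```

Emit:
step_arm(fingers=[1,1,1,1,1,1,1,1], travel=[[0,0,-0.2],[0,0,-0.35],[0,0,-0.35],[0,0,-0.35],[0,0,-0.2],[0,0,0],[0,0,0],[0,0,0]], twist=[0,0,0,0,0,-0.05,0,0])

```text
time_s: 45.4
position: [0.622, 0.2046, 0.1096]
tool_rot: [[0.987, 0.162, -0.006], [0.162, -0.987, 0.001], [-0.006, -0.002, -1.0]]
ft_force: [0.6, -0.2, -2.1]
grip_width: 0.059
gripper_force: 65.5
```

```bash
python3 plan.py 614.2 18.6 140 -80.3;python3 mv.py 614.2 18.6 140
```

```text
short twist -0.002 rows>= 1 each -0.002 q6~ 82
long twist 1.998 rows>= 36 each 0.0555 q6~ 442
travel [-0.391  1.821  0.096] rows 5 each [-0.078  0.364  0.019] z now 149.6 yaw -80.7 t 45.4 grip 59.0
[-0.379  1.823  0.094] 5 [-0.076  0.365  0.019] q [ 7.8 36.  63.1  0.1 81.2 88.5] tz [-0.0065  0.0014 -1.    ] p [622.  204.6 149.6]
```

Emit:
step_arm(fingers=[1,1,1,1,1,1,1,1], travel=[[-0.073,0.36,0],[-0.073,0.36,0],[-0.073,0.36,0],[-0.073,0.36,0],[-0.073,0.36,0],[0,0,0],[0,0,0.2],[0,0,0]], twist=[-0.002,0,0,0,0,0,0,0])

```text
time_s: 46.4
position: [0.6159, 0.022, 0.0884]
tool_rot: [[0.985, 0.171, -0.009], [0.171, -0.985, 0.002], [-0.008, -0.004, -1.0]]
ft_force: [-0.2, 0.2, -2.8]
grip_width: 0.0591
gripper_force: 65.6
```

```bash
python3 plan.py 616.7 19 99 -80.3;python3 mv.py 616.7 19 99; python3 held.py 115 180
```

```text
short twist 0.0007 rows>= 1 each 0.0007 q6~ 82
long twist -1.9993 rows>= 36 each -0.0555 q6~ -278
travel [0.003 0.031 0.294] rows 1 each [0.003 0.031 0.294] z now 128.4 yaw -80.2 t 46.4 grip 59.1
[0.005 0.032 0.294] 1 [0.005 0.032 0.294] q [-9.  33.5 71.8  0.1 75.2 71.2] tz [-0.0088  0.0023 -1.    ] p [615.9  22.  128.4]
[615.90231681  22.00748865] [565. -12. 123.] [661.  69. 179.] (array([611.2,  30.5]), array([87.8, 74.8]), 9.6) [[566.  -7. 124.]
 [656.  66. 170.]]
```

Emit:
step_arm(fingers=[1,1,1,1,1], travel=[[0.005,0.031,0.15],[0,0,0.1],[0,0,0.03],[0,0,0],[0,0,0]], twist=[0,0,0,0,0])

```text
time_s: 47.08
position: [0.618, 0.0182, 0.0622]
tool_rot: [[0.985, 0.171, -0.005], [0.171, -0.985, 0.001], [-0.004, -0.002, -1.0]]
ft_force: [0.2, -0.2, -2.3]
grip_width: 0.059
gripper_force: 65.7
```

Emit:
step_arm(fingers=[1,1], travel=[[0,0,0.01],[0,0,0]], twist=[0,0])

```text
time_s: 47.32
position: [0.6177, 0.0182, 0.0609]
tool_rot: [[0.985, 0.171, -0.005], [0.171, -0.985, 0.002], [-0.005, -0.002, -1.0]]
ft_force: [-1.0, -0.5, -3.3]
grip_width: 0.059
gripper_force: 65.7
```

Emit:
step_arm(fingers=[1,1], travel=[[-0.01,0,0.015],[0,0,0]], twist=[0,0])

```text
time_s: 47.58
position: [0.6166, 0.0181, 0.0592]
tool_rot: [[0.985, 0.171, -0.006], [0.171, -0.985, 0.002], [-0.005, -0.003, -1.0]]
ft_force: [-0.7, 1.0, -3.1]
grip_width: 0.0592
gripper_force: 65.7
```

Emit:
step_arm(fingers=[1,1], travel=[[0,0,0.007],[0,0,0]], twist=[0,0])

```text
time_s: 47.82
position: [0.6167, 0.018, 0.0586]
tool_rot: [[0.985, 0.171, -0.005], [0.171, -0.985, 0.002], [-0.005, -0.002, -1.0]]
ft_force: [-0.1, 0.6, -2.8]
grip_width: 0.0591
gripper_force: 65.7
```

Within about a millimetre, so I'll release and lift.

Emit:
step_arm(fingers=[1,-1,-1,-1,-1,-1,-1,-1,-1,-1], travel=[[0,0,0.005],[0,0,0],[0,0,0],[0,0,0],[0,0,0],[0,0,-0.2],[0,0,-0.35],[0,0,-0.35],[0,0,-0.3],[0,0,0]], twist=[0,0,0,0,0,0,0,0,0,0])

```text
time_s: 49.08
position: [0.6183, 0.0177, 0.1805]
tool_rot: [[0.985, 0.171, -0.001], [0.171, -0.985, 0.001], [-0.0, -0.001, -1.0]]
ft_force: [0.3, -0.2, -1.0]
grip_width: 0.0853
gripper_force: 0.0
```

```bash
python3 plan.py 591.5 -359.2 180 -94.8; python3 mv.py 591.5 -359.2 180; python3 held.py 100 145
```

```text
short twist 0.0815 rows>= 2 each 0.0407 q6~ 64
long twist -1.9185 rows>= 35 each -0.0548 q6~ -296
travel [0.048 3.779 0.405] rows 9 each [0.005 0.42  0.045] z now 220.5 yaw -80.1 t 49.075 grip 85.3
[-0.91   3.668  0.402] 10 [-0.091  0.367  0.04 ] q [-9.3 29.3 63.7  0.  87.1 70.8] tz [-5.e-04  8.e-04 -1.e+00] p [618.3  17.7 220.5]
[618.32735794  17.74306214] [566. -18. 100.] [661.  57. 136.] (array([613.2,  19.8]), array([88.1, 64.1]), 9.9) [[567. -13. 101.]
 [656.  56. 136.]]
```

Emit:
step_arm(fingers=[-1,-1,-1,-1,-1,-1,-1,-1,-1,-1], travel=[[0,0,0],[0,0,0],[0.006,0.472,0],[0.006,0.472,0],[0.006,0.472,0],[0.006,0.472,0],[0.006,0.472,0.1],[0.006,0.472,0.2],[0.006,0.472,0.3],[0.006,0.472,0.3]], twist=[0.041,0.0405,0,0,0,0,0,0,0,0])

```text
time_s: 50.38
position: [0.5891, -0.3597, 0.0851]
tool_rot: [[0.996, -0.084, -0.007], [-0.084, -0.996, 0.003], [-0.007, -0.003, -1.0]]
ft_force: [-0.0, -1.6, -0.4]
grip_width: 0.0854
gripper_force: 0.0
```

Emit:
step_arm(fingers=[-1], travel=[[0,0,0]], twist=[0])

```text
time_s: 50.5
position: [0.5874, -0.3606, 0.0825]
tool_rot: [[0.996, -0.088, -0.012], [-0.088, -0.996, 0.006], [-0.012, -0.005, -1.0]]
ft_force: [1.6, 1.1, 0.3]
grip_width: 0.0855
gripper_force: 0.0
```

```bash
python3 plan.py 591.5 -359.2 0 -94.8; python3 mv.py 591.5 -359.2 0
```

```text
short twist -0.0014 rows>= 1 each -0.0014 q6~ 64
long twist 1.9986 rows>= 36 each 0.0555 q6~ 424
travel [ 0.04  -0.017  1.225] rows 3 each [ 0.013 -0.006  0.408] z now 122.5 yaw -95.0 t 50.5 grip 85.5
[ 0.054 -0.011  1.225] 3 [ 0.018 -0.004  0.408] q [-41.3  41.   57.8  -0.2  81.9  53.8] tz [-0.0115  0.0065 -0.9999] p [ 587.4 -360.6  122.5]
```

Emit:
step_arm(fingers=[-1,-1,-1,-1,-1,-1], travel=[[0.02,-0.015,0.35],[0,0,0.35],[0,0,0.3],[0,0,0.15],[0,0,0.05],[0,0,0]], twist=[0,0,0,0,0,0])

```text
time_s: 51.25
position: [0.5919, -0.3572, -0.0316]
tool_rot: [[0.996, -0.084, -0.004], [-0.084, -0.996, 0.001], [-0.005, -0.0, -1.0]]
ft_force: [0.5, 0.1, 0.4]
grip_width: 0.0854
gripper_force: 0.0
```

Emit:
step_arm(fingers=[1,1,1,1], travel=[[0,0,0],[0,0,0],[0,0,0],[0,0,0]], twist=[0,0,0,0], force=60)

```text
time_s: 51.75
position: [0.5921, -0.3579, -0.0309]
tool_rot: [[0.996, -0.084, -0.003], [-0.084, -0.996, -0.0], [-0.003, 0.001, -1.0]]
ft_force: [-1.0, -0.6, 6.2]
grip_width: 0.0536
gripper_force: 65.7
```

Emit:
step_arm(fingers=[1,1,1,1,1,1,1,1,1,1], travel=[[0,0,-0.2],[0,0,-0.35],[0,0,-0.35],[0,0,-0.35],[0,0,-0.35],[0,0,-0.35],[0,0,0],[0,0,0],[0,0,0],[0,0,0]], twist=[0,0,0,0,0,0,-0.041,-0.04,0,0])

```text
time_s: 53.0
position: [0.5924, -0.3574, 0.1625]
tool_rot: [[0.986, 0.167, -0.006], [0.167, -0.986, 0.002], [-0.005, -0.003, -1.0]]
ft_force: [-0.1, 0.0, -2.3]
grip_width: 0.054
gripper_force: 64.7
```

```bash
python3 plan.py 614.2 18.4 190 -80.3;python3 mv.py 614.2 18.4 190
```

```text
short twist -0.0004 rows>= 1 each -0.0004 q6~ 82
long twist 1.9996 rows>= 36 each 0.0555 q6~ 442
travel [ 0.848 -3.667  0.125] rows 9 each [ 0.094 -0.407  0.014] z now 202.5 yaw -80.4 t 53.0 grip 54.0
[ 0.844 -3.668  0.131] 9 [ 0.094 -0.408  0.015] q [-40.8  37.9  50.6  -0.1  91.8  39.5] tz [-0.0057  0.0019 -1.    ] p [ 592.4 -357.4  202.5]
```

Emit:
step_arm(fingers=[1,1,1,1,1,1,1,1,1,1], travel=[[0.094,-0.407,0],[0.094,-0.407,0],[0.094,-0.407,0],[0.094,-0.407,0],[0.094,-0.407,0],[0.094,-0.407,0],[0.094,-0.407,0],[0.094,-0.407,0],[0.1,-0.407,0],[0,0,0]], twist=[0,0,0,0,0,0,0,0,0,0])

```text
time_s: 54.25
position: [0.6142, 0.0207, 0.1632]
tool_rot: [[0.985, 0.172, -0.005], [0.172, -0.985, 0.002], [-0.005, -0.003, -1.0]]
ft_force: [-0.1, 1.0, -2.1]
grip_width: 0.0539
gripper_force: 64.7
```

Emit:
step_arm(fingers=[1,1,1,1], travel=[[0,0,0.2],[0,0,0.2],[0,0,0],[0,0,0]], twist=[0,0,0,0])

```text
time_s: 54.75
position: [0.6146, 0.0175, 0.124]
tool_rot: [[0.986, 0.169, -0.004], [0.169, -0.986, 0.001], [-0.004, -0.002, -1.0]]
ft_force: [1.0, -0.6, -1.2]
grip_width: 0.0539
gripper_force: 64.7
```

```bash
python3 plan.py 614.8 18.4 144 -80.3;python3 mv.py 614.8 18.4 144; python3 held.py 150 205
```

```text
short twist 0.0 rows>= 1 each 0.0 q6~ 82
long twist -2.0 rows>= 36 each -0.0556 q6~ -278
travel [ 0.004 -0.009  0.2  ] rows 1 each [ 0.004 -0.009  0.2  ] z now 164.0 yaw -80.3 t 54.75 grip 53.9
[ 0.005 -0.008  0.2  ] 1 [ 0.005 -0.008  0.2  ] q [-9.4 31.4 69.5  0.  79.4 70.9] tz [-0.0041  0.0013 -1.    ] p [614.6  17.5 164. ]
[614.57619844  17.48948158] [571. -12. 155.] [653.  61. 205.] (array([611.4,  23.8]), array([75.6, 73.9]), 9.8) [[572. -10. 157.]
 [649.  59. 202.]]
```

Emit:
step_arm(fingers=[1,1,1,1], travel=[[0.01,-0.005,0.12],[0,0,0.06],[0,0,0.01],[0,0,0]], twist=[0,0,0,0])

```text
time_s: 55.3
position: [0.615, 0.0187, 0.1042]
tool_rot: [[0.985, 0.17, -0.005], [0.17, -0.986, 0.002], [-0.005, -0.002, -1.0]]
ft_force: [-0.3, -0.1, -2.4]
grip_width: 0.054
gripper_force: 64.8
```

Emit:
step_arm(fingers=[1,1], travel=[[0,0,0.01],[0,0,0]], twist=[0,0])

```text
time_s: 55.55
position: [0.615, 0.0187, 0.1032]
tool_rot: [[0.985, 0.17, -0.005], [0.17, -0.986, 0.002], [-0.005, -0.002, -1.0]]
ft_force: [0.4, 0.6, -2.2]
grip_width: 0.0541
gripper_force: 64.8
```

Emit:
step_arm(fingers=[1,-1,-1,-1,-1,-1,-1,-1,-1], travel=[[0,0,0.005],[0,0,0],[0,0,0],[0,0,0],[0,0,0],[0,0,-0.2],[0,0,-0.35],[0,0,-0.3],[0,0,0]], twist=[0,0,0,0,0,0,0,0,0])

```text
time_s: 56.68
position: [0.6163, 0.0185, 0.1899]
tool_rot: [[0.985, 0.17, -0.001], [0.17, -0.985, 0.001], [-0.0, -0.001, -1.0]]
ft_force: [-0.6, -0.0, -0.1]
grip_width: 0.0853
gripper_force: 0.0
```

```bash
python3 held.py 138 185; python3 look.py c|grep carton; python3 plan.py 409.5 190.5 160 -106
```

```text
[616.3386301   18.49071839] [572. -12. 138.] [653.  55. 171.] (array([613.3,  21.6]), array([77.2, 56.3]), 9.4) [[572.  -6. 139.]
 [651.  54. 171.]]
top carton 0.7 37 (array([413.6, 189.9]), array([54.9, 44.6]), -18.0)
top carton 0.63 43 (array([652.5, 534.1]), array([109.8,  70.4]), -1.0)
top carton 0.49 173 (array([600.9,  19. ]), array([60.2, 41.1]), 78.6)
side carton 0.92 92 (array([602. ,  46.4]), array([113.4,  44.4]), 29.6)
side carton 0.82 35 (array([410.8, 191. ]), array([55.4, 49.9]), -16.8)
side carton 0.7 170 (array([613.3,  21.6]), array([77.1, 55.7]), 9.9)
side carton 0.7 40 (array([649.9, 535.7]), array([111. ,  69.5]), -1.0)
side carton 0.64 133 (array([612.9,  21.1]), array([88.6, 58.5]), 9.2)
short twist 0.1431 rows>= 3 each 0.0477 q6~ 131
long twist -1.8569 rows>= 34 each -0.0546 q6~ -229
travel [-2.448 -1.086  0.663] rows 6 each [-0.408 -0.181  0.111] z now 226.3 yaw -80.2 t 56.925 grip 85.3
```

```bash
python3 plan.py 412.2 190.5 130 -107.3
```

```text
short twist 0.1504 rows>= 3 each 0.0501 q6~ 132
long twist -1.8496 rows>= 34 each -0.0544 q6~ -228
travel [-2.446 -1.038  0.963] rows 6 each [-0.408 -0.173  0.161] z now 226.3 yaw -80.2 t 56.925 grip 85.3
```

Emit:
step_arm(fingers=[-1,-1,-1,-1,-1], travel=[[0,0,-0.2],[0,0,0],[0,0,0],[0,0,0],[0,0,0]], twist=[0,0.05,0.05,0.0505,0])

```text
time_s: 57.55
position: [0.6153, 0.0186, 0.2068]
tool_rot: [[0.955, -0.296, -0.007], [-0.296, -0.955, 0.002], [-0.007, 0.0, -1.0]]
ft_force: [0.6, -0.8, -0.6]
grip_width: 0.0853
gripper_force: 0.0
```

```bash
python3 plan.py 412.2 190.5 130 -107.3
```

```text
short twist 0.0003 rows>= 1 each 0.0003 q6~ 132
long twist -1.9997 rows>= 36 each -0.0555 q6~ -228
travel [-2.45  -1.037  1.168] rows 6 each [-0.408 -0.173  0.195] z now 246.8 yaw -107.2 t 57.55 grip 85.3
```

Emit:
step_arm(fingers=[-1,-1,-1,-1,-1,-1,-1,-1,-1], travel=[[-0.408,-0.173,0],[-0.408,-0.173,0],[-0.408,-0.173,0],[-0.408,-0.173,0.15],[-0.408,-0.173,0.25],[-0.408,-0.173,0.25],[0,0,0.2],[0,0,0.2],[0,0,0]], twist=[0,0,0,0,0,0,0,0,0])

```text
time_s: 58.68
position: [0.4113, 0.1906, 0.103]
tool_rot: [[0.955, -0.295, -0.008], [-0.295, -0.955, 0.001], [-0.008, 0.001, -1.0]]
ft_force: [0.0, -0.4, -0.5]
grip_width: 0.0855
gripper_force: 0.0
```

Emit:
step_arm(fingers=[-1], travel=[[0,0,0]], twist=[0])

```text
time_s: 58.8
position: [0.4125, 0.1907, 0.1045]
tool_rot: [[0.955, -0.297, -0.005], [-0.297, -0.955, 0.002], [-0.005, -0.0, -1.0]]
ft_force: [-0.2, 0.2, 0.0]
grip_width: 0.0856
gripper_force: 0.0
```

```bash
python3 plan.py 412.2 190.5 0 -107.3; python3 look.py d|grep carton
```

```text
short twist 0.0003 rows>= 1 each 0.0003 q6~ 132
long twist -1.9997 rows>= 36 each -0.0555 q6~ -228
travel [-0.002  0.003  1.445] rows 4 each [-0.001  0.001  0.361] z now 144.5 yaw -107.2 t 58.8 grip 85.6
top carton 0.66 137 (array([574.8,  11. ]), array([52.5,  5.3]), -79.2)
top carton 0.64 96 (array([598.6,  39.9]), array([120.7,  55.1]), 40.2)
top carton 0.63 172 (array([615.8,  19.1]), array([77.7, 54. ]), 9.7)
side carton 0.92 132 (array([613.2,  24. ]), array([89.9, 55.4]), 6.1)
side carton 0.86 40 (array([650.1, 535.8]), array([111.4,  69.7]), -1.3)
side carton 0.73 92 (array([612.8,  23.6]), array([108.8,  68.8]), 8.9)
side carton 0.65 170 (array([613. ,  22.3]), array([77.5, 56.4]), 9.4)
side carton 0.64 35 (array([411.1, 192.3]), array([55.2, 46.7]), -16.9)
```

Emit:
step_arm(fingers=[-1,-1,-1,-1,-1,-1,-1], travel=[[0,0.003,0.35],[0,0,0.35],[0,0,0.35],[0,0,0.2],[0,0,0.1],[0,0,0.05],[0,0,0]], twist=[0,0,0,0,0,0,0])

```text
time_s: 59.88
position: [0.4116, 0.1907, -0.0357]
tool_rot: [[0.955, -0.298, -0.005], [-0.298, -0.955, 0.002], [-0.005, -0.0, -1.0]]
ft_force: [-0.7, -0.5, -0.2]
grip_width: 0.0857
gripper_force: 0.0
```

Emit:
step_arm(fingers=[1,1,1,1,1], travel=[[0,0,0],[0,0,0],[0,0,0],[0,0,0],[0,0,0]], twist=[0,0,0,0,0], force=60)

```text
time_s: 60.5
position: [0.4116, 0.1907, -0.0354]
tool_rot: [[0.955, -0.298, -0.004], [-0.298, -0.955, 0.002], [-0.005, -0.0, -1.0]]
ft_force: [-0.7, -0.2, 7.1]
grip_width: 0.0445
gripper_force: 61.9
```

Emit:
step_arm(fingers=[1,1,1,1,1,1,1,1,1,1], travel=[[0,0,-0.2],[0,0,-0.4],[0,0,-0.4],[0,0,-0.4],[0,0,-0.4],[0,0,-0.4],[0,0,-0.2],[0,0,0],[0,0,0],[0,0,0]], twist=[0,0,0,0,0,0,0,-0.05,-0.05,-0.05])

```text
time_s: 61.75
position: [0.4122, 0.1902, 0.2039]
tool_rot: [[0.985, 0.173, -0.006], [0.173, -0.985, 0.001], [-0.005, -0.002, -1.0]]
ft_force: [0.5, -1.0, -1.6]
grip_width: 0.0442
gripper_force: 61.2
```

```bash
python3 plan.py 614.2 18.5 235 -80.3
```

```text
short twist 0.0015 rows>= 1 each 0.0015 q6~ 82
long twist -1.9985 rows>= 36 each -0.0555 q6~ -278
travel [1.702 2.033 0.089] rows 6 each [0.284 0.339 0.015] z now 243.9 yaw -80.0 t 61.75 grip 44.2
```

Emit:
step_arm(fingers=[1,1,1,1,1,1,1,1,1,1], travel=[[0.284,0.339,0],[0.284,0.339,0],[0.284,0.339,0],[0.284,0.339,0],[0.284,0.339,0],[0.28,0.339,0],[0,0,0],[0,0,0.3],[0,0,0.15],[0,0,0]], twist=[0.0015,0,0,0,0,0,0,0,0,0])

```text
time_s: 63.0
position: [0.6126, 0.0181, 0.1569]
tool_rot: [[0.986, 0.164, -0.008], [0.164, -0.986, 0.002], [-0.007, -0.003, -1.0]]
ft_force: [0.2, -0.9, -0.8]
grip_width: 0.0442
gripper_force: 61.6
```

Emit:
step_arm(fingers=[1,1], travel=[[0,0,0],[0,0,0]], twist=[0,0])

```text
time_s: 63.25
position: [0.6138, 0.0177, 0.1587]
tool_rot: [[0.987, 0.164, -0.004], [0.164, -0.987, 0.001], [-0.003, -0.002, -1.0]]
ft_force: [1.0, 0.2, -1.6]
grip_width: 0.044
gripper_force: 61.6
```

```bash
python3 plan.py 613.7 18.4 174 -80.3;python3 held.py 182 235
```

```text
short twist -0.0016 rows>= 1 each -0.0016 q6~ 82
long twist 1.9984 rows>= 36 each 0.0555 q6~ 442
travel [ 0.001 -0.007  0.247] rows 1 each [ 0.001 -0.007  0.247] z now 198.7 yaw -80.6 t 63.25 grip 44.0
[613.76107326  17.69191901] [584. -10. 195.] [643.  57. 235.] (array([613.1,  22.4]), array([69. , 54.3]), -80.9) [[584.  -6. 195.]
 [640.  55. 233.]]
```

Emit:
step_arm(fingers=[1,1,1,1], travel=[[0,-0.006,0.12],[0,0,0.1],[0,0,0.02],[0,0,0]], twist=[-0.0016,0,0,0])

```text
time_s: 63.8
position: [0.613, 0.0183, 0.1337]
tool_rot: [[0.986, 0.168, -0.005], [0.168, -0.986, 0.001], [-0.005, -0.002, -1.0]]
ft_force: [-1.9, -0.6, 4.3]
grip_width: 0.044
gripper_force: 62.0
```

Emit:
step_arm(fingers=[1,1], travel=[[0,0,0.008],[0,0,0]], twist=[0,0])

```text
time_s: 64.05
position: [0.6131, 0.0182, 0.1336]
tool_rot: [[0.986, 0.168, -0.005], [0.168, -0.986, 0.001], [-0.004, -0.002, -1.0]]
ft_force: [-3.9, 0.0, 8.4]
grip_width: 0.0442
gripper_force: 63.0
```

Contact. I'll release, rise and go clear for a final check.

Emit:
step_arm(fingers=[-1,-1,-1,-1,-1,-1,-1,-1,-1,-1], travel=[[0,0,-0.008],[0,0,0],[0,0,0],[0,0,0],[0,0,0],[0,0,-0.2],[0,0,-0.35],[0,0,-0.35],[0,0,-0.1],[0,0,0]], twist=[0,0,0,0,0,0,0,0,0,0])

```text
time_s: 65.3
position: [0.6137, 0.0181, 0.2332]
tool_rot: [[0.986, 0.168, -0.005], [0.168, -0.986, 0.002], [-0.005, -0.003, -1.0]]
ft_force: [-0.3, 1.2, -1.1]
grip_width: 0.0853
gripper_force: 0.0
```

Emit:
step_arm(fingers=[-1,-1,-1,-1,-1,-1,-1,-1], travel=[[0,-0.4,0],[0,-0.4,0],[-0.1,-0.4,0],[-0.1,-0.4,0],[-0.1,-0.4,0],[-0.1,-0.4,0],[0,0,0],[0,0,0]], twist=[0,0,0,0,0,0,0,0])

```text
time_s: 66.3
position: [0.5338, 0.2475, 0.2332]
tool_rot: [[0.986, 0.168, -0.007], [0.168, -0.986, 0.001], [-0.007, -0.002, -1.0]]
ft_force: [-0.2, 0.6, 0.9]
grip_width: 0.0853
gripper_force: 0.0
```

```bash
python3 look.py e; python3 -c "
import cv2,numpy as np
a=cv2.imread('pics/top_e.png')[120:310,110:440];b=cv2.imread('pics/side_e.png')[90:290,170:420]
a=cv2.resize(a,(400,230));b=cv2.resize(b,(400,320));o=np.zeros((560,400,3),np.uint8);o[:230]=a;o[235:555]=b
cv2.imwrite('pics/fin.png',cv2.convertScaleAbs(o,alpha=1.5))"
```

```text
top knob (array([479.3,  -6.4]), array([43.8, 14.4]), 9.5) -169.9
top carton 0.78 172 (array([615.6,  19.3]), array([78.1, 53.5]), 10.3)
top carton 0.77 95 (array([598.6,  38. ]), array([122. ,  57.5]), 40.5)
top carton 0.7 43 (array([652., 534.]), array([109.7,  69.6]), -1.2)
top carton 0.68 206 (array([614.8,  18.3]), array([55.9, 45. ]), 9.9)
side knob (array([477.3,  -2.8]), array([43.5, 12. ]), 10.6) -169.6
side carton 0.96 133 (array([613.5,  22.1]), array([88.9, 60.7]), 7.5)
side carton 0.93 41 (array([649.7, 535.9]), array([110.5,  69.9]), -1.0)
side carton 0.92 203 (array([611.7,  21.4]), array([53.6, 43.4]), 10.5)
side carton 0.64 92 (array([612.4,  23.5]), array([108.6,  67.2]), 9.6)
side carton 0.63 169 (array([612.9,  23.2]), array([77.7, 51.2]), 11.4)
66.5
```

View pics/fin.png

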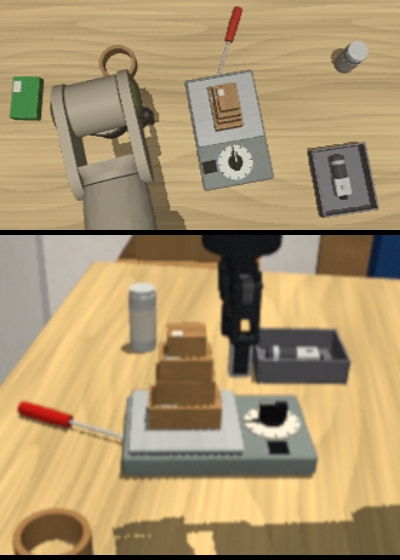

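The picture shows a straight column of four on the pan's middle, the knob at zero, the motor in the bin and the bystanders unmoved.

```bash
python3 -c "
from rig import close_job
print(close_job())"
```

```text
the job is handed in; nothing more can be done
None
```

I handed the job in: the motor is in the grey bin, the knob was set to zero while the pan was empty, and the four cartons present (1, 3, 4 and 6) stand in one straight column on the middle of the pan, with the tape roll, spray can, screwdriver and green carton left alone.

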